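Camera module out of its foam, lens up

TASK

Unpack the microscope camera module, which lies lens down in the foam of the open case. Slide the lock bar back clear of it, raise the module's free end first so that its other end comes out from under the foam lip, then turn the module over without letting it drop or topple and set it down gently on the grey mat, lying flat on its back with the lens up. Leave the other things where they are.

Things in the scene. Friction and masses are not known exactly. Their poses are not given: they have to be found in the camera images.
- case: Open grey tray lined with dark foam, fixed, 170 (x) x 190 (y) mm; origin: centre of its underside. Its +x points from the module's free end to the foam lip. Walls 30 mm high in front (x < -5 mm), 46 mm behind. The module lies along x over the origin, from 18 to 54 mm high. For x > -5 mm foam 44 mm high stands 2 mm from both its sides. An eyepiece stands in a pocket at x 31, y -67 mm.
- foam_lip (a point): Front lower edge of the foam lip, axes as the case. The lip is 10 mm long in x, 64 mm wide, 8 mm thick and covers the last 8 mm of the module with a 4 mm gap above it, so that end cannot come straight up. Behind it is a foam wall, 2 mm from the module's end, 66 mm high, 90 mm wide. As the free end is raised the module must shift a little toward -x.
- lens_hole (a point): Centre of the mouth of the foam hole in which the lens hangs (45 x 36 mm, 10 mm deep), axes as the case. Its rim is 18 mm above the bench and the lens reaches 8 mm down into it, so the free end must be raised about 15 degrees before the module can be drawn out toward -x.
- finger_space (a point): Open floor of the case's front part, 8 mm above the bench, axes as the case: room for fingers on both sides of the module's free end, x -86 to -5 mm and y -91 to 91 mm in the case frame.
- bar (a joint): Flat steel lock bar, 2.5 mm above the module, that holds it down; slides along the case's +y. 0 m = fully across, 0.062 m = fully back at its stop, clear of the module. Friction 2 N, no spring; stays where left. 14 mm wide (case x 8 to 22 mm), 56.5 to 64 mm high, at 0 it reaches from case y = -20 to 68 mm.
- bar_knob (a point): Middle of the upright black knob on the lock bar, 14 mm diameter, 36 mm tall (from 64 to 100 mm above the bench); moves with the bar, axes as the case. Can be pinched from above or pushed.
- module_center (a point): Centre of the camera module: aluminium block 100 (x) x 50 (y) x 36 (z) mm, 0.21 to 0.42 kg. Its +z points out of its flat back (up at the start), -z out of the lens face (up at the end), +x from its free end (toward the robot) to the end under the lip. Pinch it across its 50 mm width. It stands stably on either end.
- near_end (a point): Middle of the module's free end face (module x = -50 mm). Axes as module_center.
- far_end (a point): Middle of the module's other end face, under the foam lip at the start (module x = +50 mm). Axes as module_center.
- lens (a point): Tip of the lens barrel, a black cylinder of 30 mm diameter which stands 8 mm out of the module's lens face (module z = -26 mm from the centre), on its middle line, 30 mm from the free end (module x = -20 mm). Axes as module_center.
- mat: Flat grey mat on the bench, fixed, 240 (x) x 160 (y) x 4 mm. Origin: centre of its underside; its top is 4 mm above the bench.
- eyepiece_center (a point): Spare eyepiece standing in the case's foam pocket, black, 30 mm diameter, 54 mm tall; centre. Bystander.
- dropper: Amber dropper bottle, 28 mm diameter, 75 mm tall; centre of its underside. Bystander.
- slidebox: White slide box, 90 x 32 x 30 mm; centre of its underside. Bystander.
- dish: Low glass dish, 90 mm diameter, 15 mm tall; centre of its underside. Bystander.
- objective_can: Clear can, 38 mm diameter, 50 mm tall; centre of its underside. Bystander.
- brush: Brush with wooden handle, 160 mm long, lying; its middle. Bystander.
- counter: Grey hand counter box, 50 x 64 x 38 mm; centre of its underside. Bystander.
There are look-alikes about, which are no part of the job. There is more than one size of the part that bears module_center; the job needs the middle-sized.

How it is judged (in metres and radians):
On the way, in this order (a step that is already met when the one before it is completed fails the run):
1. the lock bar is slid back off the module (value of joint bar above 0.05 m), for 0.1 s.
2. the free end is raised by more than 12 mm while the other end is still down under the lip (z of near_end in the frame of case above 0.048 m and x of far_end in the frame of case above 0.022 m and z of far_end in the frame of case below 0.05 m and angle between module_center's own z axis and vertical above 0.1 rad), for 0.1 s.
At the end, for the whole second after the job is handed in: The module lies at rest and released on the mat, on its flat back, lens up (level within 0.1 rad, lens tip 44 to 52 mm above the bench), with the middles of both its ends over the mat. The bar stays where it was left (x of near_end in the frame of mat between -0.12 and 0.12 m and y of near_end in the frame of mat between -0.08 and 0.08 m and x of far_end in the frame of mat between -0.12 and 0.12 m and y of far_end in the frame of mat between -0.08 and 0.08 m and angle between module_center's own z axis and vertical above 3.04 rad and z of lens in the frame of mat between 0.044 and 0.052 m and linear speed of module below 0.02 m/s and angular speed of module below 0.1 rad/s); the robot touches nothing.
It fails at once if the module is let fall, dropped or toppled (faster than 0.5 m/s with no finger touching it) (linear speed of module above 0.5 m/s and contact force between the fingers and module below 0.05 N).
It fails at once if another loose thing is moved by more than 40 mm (distance of any of eyepiece_center, dropper, slidebox, dish, objective_can, brush, counter from where it was at the start of the episode above 0.04 m).
It also fails if it takes over 72 s, if anything falls off the work surface, if the arm or the gripper's body presses on something with over 40 N, if the wrist force passes 120 N, or if a joint passes its speed limit or range.

ROBOT

A 6-joint arm with a two-finger parallel gripper is mounted at the origin on the work surface. World frame = base frame: x ahead of the robot, y to its left, z up, the work surface at z = 0. Lengths are in mm, angles in rad, forces in N, time in s.
With the tool pointing down it reaches from about 350 to 725 mm from the base axis. Payload 6 kg.
Tool frame: the origin (TCP) lies midway between the tips of the shut fingers; the grasp point (between the pads) lies 19 mm behind it; z points along the fingers, y is the direction in which the jaws open and shut (so a half turn about z gives the same grasp; the last joint's range is limited). The gripper opens to 85 mm and grips with 20 to 120 N. Pads are 22 mm wide; open, the fingers measure 114 mm over their backs; the gripper's body (76 mm by 85 mm) begins 54 mm behind the grasp point. The pads swing forward as they close: fully open they stand 13 mm farther back than shut.
Start: joints at [1.637, 0.04, 0.085, 0, -1.615, -0.334], TCP at [158.741, 578.597, 231.261] pointing down, gripper open.
Joint ranges: [-2.56, 2.56], [-1.29, 2.01], [-1.08, 1.49], [-3.29, 1.98], [-2.81, -0.18], [-2.99, 2.99]. Speed limits (rad/s): [2.57, 2.57, 3.01, 3.14, 3.14, 3.14].

INTERFACE

Orientations are given as a unit quaternion [w, x, y, z].
In Python, from rig import arm gives the robot as it stands.
- The arm moves only by the tool send_rows, never from a script. Its argument "increments" is a list of rows, each an object of numbers: "x", "y", "z": the shift along the tool's x, y, z each as a share of 0.8 m, from -1 to 1; "ax", "ay", "az": the turn, a rotation vector about the tool's x, y, z each as a share of 180 degrees, from -1 to 1. In form: [{"x": .., "y": .., "z": .., "ax": .., "ay": .., "az": ..}, ...]. A call has 1 to 8 rows; each row is the pose to reach, as a shift and turn from the pose commanded when the call began, along the tool's axes at that moment, turning the shorter way round; what a row does not reach only later rows make up. A row lasts 1/12 s, in which the tool goes at most 41.7 mm and 7.16 degrees, less where a joint would pass 70% of its speed; a pose out of reach is approached as far as the arm can. A call with a number of a shift or a turn outside -1 to 1 is refused whole. A call with a gripper value outside its range is refused whole. "grip" is the opening, from 0 (shut) to 1 (fully open), set as the call begins (left out, the last holds). The fingers move at their own pace and stop on an object; "newtons" is the grip in N (left out, the last holds). Time passes only in rows, so rows that repeat a pose let the fingers close. It gives the time, the measured TCP pose, the force and the opening at its end, in the units of the state.
- arm.observe(): the state, without advancing time (a new reading comes with each control period).
- arm.snapshot(name): name is "side" or "top" or "wrist"; returns (picture, depth): 384x512x3 uint8, red, green, blue; 384x512 float32, mm along the optical axis (not along the pixel's ray), 0 where there is no reading.
- arm.get_calibration(name): a dict with "fx", "fy", "cx", "cy" (pixels), "k1" (the pictures are not rectified: a ray, as slopes to the right and down, at radius r is drawn at 1 + k1 r^2 times it, then the intrinsics apply), "rvec" (rotation vector, rad) and "tvec" (3), from world to camera coordinates, as OpenCV has them. Camera axes: x right, y down, z forward; pixel columns grow to the right and rows downward; lengths in mm; the calibration is good to about 2 mm. A picture is of the moment at which its call begins: read the wrist's pose just before it. get_calibration takes no time and is no camera call; for the wrist camera it gives the pose at the moment of the call.
- arm.sign_off(): hands the job in, once; it reports no verdict.
The state is a dict: "time": time; "joint_positions": joint angles; "qd": joint speeds; "tau": joint torques, N m; "position": TCP position; "ee_rot": TCP orientation; "ft_force": force on the tool from outside, world axes, zero at the start; "torque": the same for the moment, N m; "opening": finger opening in mm.
Only numpy, scipy, OpenCV 4.12 (cv2) and the standard library are available. Lean on these libraries where they do the work, as an engineer would, in place of code of your own. Each camera call takes 0.05 s, during which the arm holds its last target. There are 200 camera calls.

## Working session

There is one attempt and no reset: what is moved stays moved. The work goes in short steps, Python scripts to look and compute and a tool call to move; the robot and the scene stay as the last step left them, time stands still between calls to the robot, and variables do not carry over. Pictures are saved under pics/ and viewed, about 8 in all and at most 12, crops included, and the job is handed in when it is done.

Besides the shell and the picture viewer there is one more tool, called as a command line: name --argument value ..., lists and objects as JSON in quotes. send_rows: Moves the arm, as the interface text tells. Shift numbers are shares of 0.8 m and turn numbers shares of 180 degrees, none past 1 either way. Its arguments: {"type":"object","properties":{"increments":{"type":"array","items":{"type":"object","properties":{"x":{"type":"number"},"y":{"type":"number"},"z":{"type":"number"},"ax":{"type":"number"},"ay":{"type":"number"},"az":{"type":"number"}}}},"grip":{"type":"number"},"newtons":{"type":"number"}},"required":["increments"]}

```bash
mkdir -p pics; ls
python3 - <<'E'
from rig import arm
import cv2,numpy as np
print(arm.observe())
for n in("top","side"):
    p,d=arm.snapshot(n); cv2.imwrite(f"pics/{n}0.png",cv2.cvtColor(p,cv2.COLOR_RGB2BGR)); np.save(f"pics/{n}0.npy",d)
    print(n,arm.get_calibration(n))
E
```

```text
pics
{'time': 0.0, 'joint_positions': array([ 1.63670704e+00,  4.08124823e-02,  8.38129689e-02, -4.87864890e-04,
       -1.61552358e+00, -3.33663599e-01]), 'qd': array([-2.69218276e-05, -1.94989081e-04, -2.25051156e-03, -1.08382525e-03,
        7.42773482e-04, -5.58853286e-05]), 'tau': array([-2.68693448e-04, -3.68199277e+01,  3.47419310e+01,  6.93289071e+00,
       -5.39871180e-03,  3.45076501e-06]), 'position': array([158.58589415, 578.31260408, 230.2749412 ]), 'ee_rot': array([ 8.94571650e-04,  9.91052954e-01, -1.33466240e-01, -6.75031927e-05]), 'ft_force': array([ 0.77664568,  0.13874669, -0.29813623]), 'torque': array([ 0.03534487, -0.06050378,  0.00645256]), 'opening': 85.48562885232063}
top {'fx': 375.3492834363676, 'fy': 375.3492834363676, 'cx': 262.9608174853318, 'cy': 188.73519087567692, 'k1': -0.0662048484532325, 'rvec': array([ 2.09843095, -2.14658021,  0.17787441]), 'tvec': array([  21.07494482,  493.0521295 , 1155.59944027])}
side {'fx': 442.8398694437622, 'fy': 442.8398694437622, 'cx': 249.93083048287244, 'cy': 189.57730952210196, 'k1': 0.05792862502446629, 'rvec': array([ 2.3166099 , -0.59734296,  0.23261672]), 'tvec': array([-445.82128123,  223.13484337, 1238.10701768])}
```

View pics/top0.png

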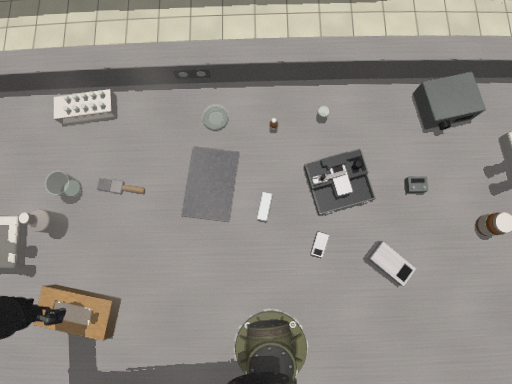

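View pics/side0.png

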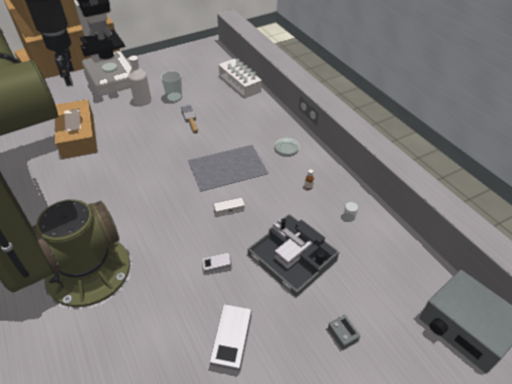

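Top view: case at (340,183) with the light module at (342,183), bar knob near (322,178); mat at (211,184). What could be mistaken for the module: the small block at (320,244), the large one at (392,263). The medium one in the case is the one wanted. Next I take a close crop and measurements.

```bash
cat > h.py <<'E'
import numpy as np,cv2
from scipy.spatial.transform import Rotation as R
def rays(c,uv):
    K=np.array([[c['fx'],0,c['cx']],[0,c['fy'],c['cy']],[0,0,1]])
    n=cv2.undistortPoints(np.float64(uv).reshape(-1,1,2),K,np.array([c['k1'],0,0,0.]))[:,0]
    Rm=cv2.Rodrigues(c['rvec'])[0]; d=np.c_[n,np.ones(len(n))]
    return -Rm.T@c['tvec'],d@Rm           # origin, dirs (unit depth)
def plane(c,uv,z):
    o,d=rays(c,uv); return o+d*((z-o[2])/d[:,2])[:,None]
def depthpts(c,uv,d):
    o,r=rays(c,uv); uv=np.int32(np.round(uv)).reshape(-1,2); return o+r*d[uv[:,1],uv[:,0]][:,None]
def tri(c1,u1,c2,u2):
    o1,d1=rays(c1,u1);o2,d2=rays(c2,u2);d1=d1[0];d2=d2[0]
    s=np.linalg.lstsq(np.c_[d1,-d2],o2-o1,rcond=None)[0]; a=o1+s[0]*d1;b=o2+s[1]*d2
    return (a+b)/2,np.linalg.norm(a-b)
E
python3 - <<'E'
from rig import arm
from h import *
a=cv2.imread("pics/top0.png")[140:225,295:385]; b=cv2.imread("pics/side0.png")[205:295,240:345]
cv2.imwrite("pics/crop1.png",np.hstack([cv2.resize(a,(400,378),interpolation=2),cv2.resize(b,(400,378),interpolation=2)]))
for n in("top",):
    c=arm.get_calibration(n);im=cv2.imread(f"pics/{n}0.png");d=np.load(f"pics/{n}0.npy")
    v,u=np.mgrid[0:384,0:512];P=depthpts(c,np.c_[u.ravel(),v.ravel()],d).reshape(384,512,3)
    g=cv2.cvtColor(im,6)
    def box(m,lab,z):
        cs=max(cv2.findContours(m.astype(np.uint8),0,2)[0],key=cv2.contourArea)
        w=plane(c,cs.reshape(-1,2),z)[:,:2].astype(np.float32);r=cv2.minAreaRect(w)
        print(lab,np.round(cv2.boxPoints(r)).tolist(),'c',np.round(r[0]),'size',np.round(r[1]),r[2],len(w))
    roi=np.zeros_like(g);roi[140:225,295:385]=1
    m=(g>150)&(roi>0);box(m,'module light',54);print('z module',np.percentile(P[m][:,2],[5,25,50,75,95]))
    m2=(P[...,2]>22)&(roi>0);box(m2,'case',35)
    roi=np.zeros_like(g);roi[140:228,175:245]=1
    print(im[184,211],im[184,250]);m=(g<80)&(roi>0);m=cv2.morphologyEx(m.astype(np.uint8),2,np.ones((3,3)));m=cv2.morphologyEx(m,3,np.ones((7,7)));box(m,'mat',4)
    for q in [(320,244),(392,263),(265,207),(215,117),(273,123),(323,112),(417,184),(342,183),(322,178),(125,187)]: print(q,np.round(P[q[1],q[0]]),im[q[1],q[0]])
E
```

```text
module light [[506.0, -299.0], [645.0, -302.0], [650.0, -96.0], [511.0, -93.0]] c [ 578. -197.] size [206. 139.] 88.66999053955078 140
z module [-2.76562368 -0.21553507  1.56902571  3.85440674 57.7646256 ]
case [[405.0, -165.0], [454.0, -357.0], [626.0, -313.0], [577.0, -121.0]] c [ 515. -239.] size [177. 198.] 14.2722806930542 132
[121 119 122] [151 154 158]Traceback (most recent call last):
  File "<stdin>", line 17, in <module>
  File "<stdin>", line 10, in box
ValueError: max() iterable argument is empty
```

View pics/crop1.png

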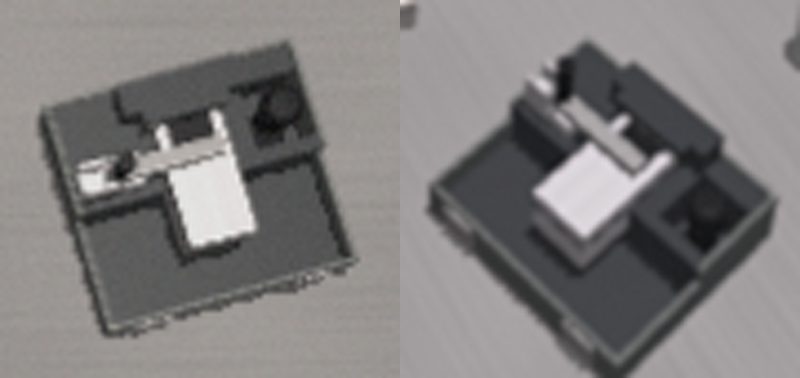

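The crop confirms it. The module's white back is at about (342,184) in the top view, under the bar. The knob is at (322,177), the eyepiece at (358,165), and the foam lip is on the far side from the robot.

Run:
```python
from rig import arm
from h import *
C={n:arm.get_calibration(n) for n in("top","side")}
c=C['top'];im=cv2.imread("pics/top0.png");d=np.load("pics/top0.npy")
v,u=np.mgrid[0:384,0:512];P=depthpts(c,np.c_[u.ravel(),v.ravel()],d).reshape(384,512,3);g=cv2.cvtColor(im,6)
def box(m,lab,z):
    m=m.astype(np.uint8);m=cv2.morphologyEx(m,2,np.ones((3,3)))
    cs=max(cv2.findContours(m,0,2)[0],key=cv2.contourArea)
    w=plane(c,cs.reshape(-1,2),z)[:,:2].astype(np.float32);r=cv2.minAreaRect(w)
    print(lab,np.round(cv2.boxPoints(r)).tolist(),'c',np.round(r[0]),'size',np.round(r[1]),r[2]); return m
def roi(a,b,e,f):
    z=np.zeros(g.shape,bool);z[b:f,a:e]=1;return z
print(g[175:190,205:215].mean())
box((g<132)&roi(175,140,245,228),'mat',4)
m=box((g>150)&roi(325,160,362,202),'module',54)
print('module top z',np.percentile(P[m>0][:,2],[10,50,90]))
box((g<90)&roi(298,145,382,222),'case',38)
t=lambda x,y:(295+x*90/400,140+y*85/378); s=lambda x,y:(240+(x-400)*105/400,205+y*90/378)
for n,a,b in [('nearL',(192,246),(535,188)),('nearR',(255,228),(582,232)),('knobtop',(122,150),(565,65)),('barTip',(228,147),(636,162)),('caseNL',(105,330),(430,195)),('caseNR',(355,262),(610,365)),]:
    p,e=tri(C['top'],t(*a),C['side'],s(*b)); print(n,np.round(p),round(e,1))
for q in [(320,244),(392,263),(265,207),(215,117),(273,123),(323,112),(417,184),(342,186),(322,176),(125,187)]: print(q,np.round(P[q[1],q[0]]))
```

```text
119.52666666666667
mat [[393.0, 125.0], [631.0, 89.0], [655.0, 247.0], [416.0, 282.0]] c [524. 186.] size [160. 241.] 81.46891021728516
module [[460.0, -208.0], [478.0, -274.0], [555.0, -254.0], [537.0, -188.0]] c [ 507. -231.] size [79. 69.] 14.704340934753418
module top z [52.51733568 55.63584876 65.53617127]
case [[426.0, -211.0], [461.0, -349.0], [619.0, -309.0], [584.0, -171.0]] c [ 523. -260.] size [164. 143.] 14.132667541503906
nearL [ 464. -227.   56.] 0.5
nearR [ 476. -272.   57.] 1.2
knobtop [ 524. -174.   92.] 7.1
barTip [ 532. -254.   72.] 0.9
caseNL [ 410. -168.   14.] 1.1
caseNR [ 452. -350.   29.] 3.5
(320, 244) [ 315. -166.   32.]
(392, 263) [ 250. -380.   63.]
(265, 207) [435.   5.  37.]
(215, 117) [755. 170.   7.]
(273, 123) [708. -28.  60.]
(323, 112) [ 744. -194.   53.]
(417, 184) [ 498. -489.   39.]
(342, 186) [ 494. -241.   56.]
(322, 176) [ 518. -172.  104.]
(125, 187) [514. 466.  23.]
```

```bash
cat >> h.py <<'E'
import json,sys
# tool orientation: case/other yaw psi (deg) of tool x, lean: rotation about tool y (deg) applied after down pose
def ori(psi,lean=0,roll=0):
    p=np.radians(psi); x=np.array([np.cos(p),np.sin(p),0]); z=np.array([0,0,-1.]); y=np.cross(z,x)
    return R.from_matrix(np.c_[x,y,z])*R.from_euler('yx',[lean,roll],degrees=True)
def cmd():
    j=json.load(open('cmd.json')); return np.array(j['p']),R.from_quat(j['q'])
def setcmd(p,r): json.dump({'p':list(map(float,p)),'q':list(map(float,r.as_quat()))},open('cmd.json','w'))
def meas():
    from rig import arm
    s=arm.observe();q=s['ee_rot']; return s['position'],R.from_quat([q[1],q[2],q[3],q[0]]),s
def rows(ws,save=True):
    """ws: list of (pos TCP, Rotation); prints rows, stores last as commanded"""
    p0,r0=cmd(); o=[]
    for p,r in ws:
        t=np.round(r0.inv().apply(np.array(p)-p0)/800,4); a=np.round((r0.inv()*r).as_rotvec()/np.pi,4)
        o.append({k:float(v) for k,v in zip(['x','y','z','ax','ay','az'],[*t,*a]) if v})
        last=(p0+r0.apply(t*800), r0*R.from_rotvec(a*np.pi))
    print(json.dumps(o)); 
    if save:setcmd(*last)
E
python3 - <<'E'
from h import *
setcmd([158.741,578.597,231.261],R.from_quat([9.91052954e-01,-1.33466240e-01,0,0]))
rows([([430,350,270],ori(-65))]);rows([([500,60,270],ori(-115))]);rows([([490,-225,270],ori(194.3))])
E
```

```text
[{"x": 0.4026, "y": 0.1859, "z": -0.0484, "az": 0.2759}]
[{"x": 0.3655, "y": 0.0739, "az": 0.2778}]
[{"x": 0.3281, "y": -0.1393, "az": 0.2816}]
```

send_rows --increments '[{"x": 0.4026, "y": 0.1859, "z": -0.0484, "az": 0.2759}, {"x": 0.4026, "y": 0.1859, "z": -0.0484, "az": 0.2759}, {"x": 0.4026, "y": 0.1859, "z": -0.0484, "az": 0.2759}, {"x": 0.4026, "y": 0.1859, "z": -0.0484, "az": 0.2759}, {"x": 0.4026, "y": 0.1859, "z": -0.0484, "az": 0.2759}, {"x": 0.4026, "y": 0.1859, "z": -0.0484, "az": 0.2759}, {"x": 0.4026, "y": 0.1859, "z": -0.0484, "az": 0.2759}, {"x": 0.4026, "y": 0.1859, "z": -0.0484, "az": 0.2759}]'

```text
invalid input at $.increments[0]: expected keys x, y, z, ax, ay, az
```

send_rows --increments '[{"x": 0.4026, "y": 0.1859, "z": -0.0484, "ax": 0, "ay": 0, "az": 0.2759}, {"x": 0.4026, "y": 0.1859, "z": -0.0484, "ax": 0, "ay": 0, "az": 0.2759}, {"x": 0.4026, "y": 0.1859, "z": -0.0484, "ax": 0, "ay": 0, "az": 0.2759}, {"x": 0.4026, "y": 0.1859, "z": -0.0484, "ax": 0, "ay": 0, "az": 0.2759}, {"x": 0.4026, "y": 0.1859, "z": -0.0484, "ax": 0, "ay": 0, "az": 0.2759}, {"x": 0.4026, "y": 0.1859, "z": -0.0484, "ax": 0, "ay": 0, "az": 0.2759}, {"x": 0.4026, "y": 0.1859, "z": -0.0484, "ax": 0, "ay": 0, "az": 0.2759}, {"x": 0.4026, "y": 0.1859, "z": -0.0484, "ax": 0, "ay": 0, "az": 0.2759}]'

```text
time: 0.77
position: [413.1, 363.4, 267.5]
ee_rot: [0.0, 0.842, -0.54, -0.0]
ft_force: [0.9, -0.1, -0.4]
opening: 85.2
```

send_rows --increments '[{"x": 0.3655, "y": 0.0739, "z": 0, "ax": 0, "ay": 0, "az": 0.2778}, {"x": 0.3655, "y": 0.0739, "z": 0, "ax": 0, "ay": 0, "az": 0.2778}, {"x": 0.3655, "y": 0.0739, "z": 0, "ax": 0, "ay": 0, "az": 0.2778}, {"x": 0.3655, "y": 0.0739, "z": 0, "ax": 0, "ay": 0, "az": 0.2778}, {"x": 0.3655, "y": 0.0739, "z": 0, "ax": 0, "ay": 0, "az": 0.2778}, {"x": 0.3655, "y": 0.0739, "z": 0, "ax": 0, "ay": 0, "az": 0.2778}, {"x": 0.3655, "y": 0.0739, "z": 0, "ax": 0, "ay": 0, "az": 0.2778}, {"x": 0.3655, "y": 0.0739, "z": 0, "ax": 0, "ay": 0, "az": 0.2778}]'

```text
time: 1.43
position: [482.5, 70.2, 267.7]
ee_rot: [-0.0, -0.533, 0.846, -0.001]
ft_force: [-1.2, 1.1, -0.7]
opening: 85.3
```

send_rows --increments '[{"x": 0.3281, "y": -0.1393, "z": 0, "ax": 0, "ay": 0, "az": 0.2816}, {"x": 0.3281, "y": -0.1393, "z": 0, "ax": 0, "ay": 0, "az": 0.2816}, {"x": 0.3281, "y": -0.1393, "z": 0, "ax": 0, "ay": 0, "az": 0.2816}, {"x": 0.3281, "y": -0.1393, "z": 0, "ax": 0, "ay": 0, "az": 0.2816}, {"x": 0.3281, "y": -0.1393, "z": 0, "ax": 0, "ay": 0, "az": 0.2816}, {"x": 0.3281, "y": -0.1393, "z": 0, "ax": 0, "ay": 0, "az": 0.2816}, {"x": 0.3281, "y": -0.1393, "z": 0, "ax": 0, "ay": 0, "az": 0.2816}, {"x": 0.3281, "y": -0.1393, "z": 0, "ax": 0, "ay": 0, "az": 0.2816}]'

```text
time: 2.1
position: [470.9, -214.6, 266.6]
ee_rot: [-0.001, -0.119, 0.993, -0.0]
ft_force: [0.1, 1.7, -0.7]
opening: 85.5
```

send_rows --increments '[{"x": 0, "y": 0, "z": 0, "ax": 0, "ay": 0, "az": 0}, {"x": 0, "y": 0, "z": 0, "ax": 0, "ay": 0, "az": 0}, {"x": 0, "y": 0, "z": 0, "ax": 0, "ay": 0, "az": 0}]'

```text
time: 2.35
position: [472.3, -209.0, 267.4]
ee_rot: [-0.0, -0.126, 0.992, 0.0]
ft_force: [-0.6, 0.3, 0.0]
opening: 85.6
```

Run:
```python
from rig import arm
from h import *
p,r,s=meas(); print(p,r.as_euler('ZYX',degrees=True),s['joint_positions'],s['time']); print(cmd()[0])
c=arm.get_calibration('wrist');np.save('pics/w1c.npy',c,allow_pickle=True)
q,d=arm.snapshot('wrist');cv2.imwrite('pics/w1.png',q[...,::-1]);np.save('pics/w1.npy',d);print(c)
```

```text
[ 472.28559139 -208.97242764  267.40390068] [-1.65554219e+02 -1.66185094e-03  1.79990815e+02] [-2.63652556e-02 -1.75230308e-01 -5.42306637e-02 -1.47228183e-04
 -1.69186792e+00 -1.29232241e+00] 2.35
[ 490.02731858 -225.00421493  269.981     ]
{'fx': 329.29556972036033, 'fy': 329.29556972036033, 'cx': 254.27627445438284, 'cy': 191.86389129486736, 'k1': -0.0664474666568478, 'rvec': array([-1.81048853, -2.33605877, -0.32403943]), 'tvec': array([ 320.4371845 , -435.19318308,  303.26970592])}
```

View pics/w1.png

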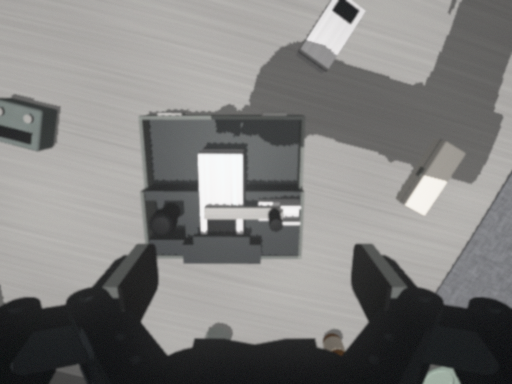

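Wrist view: the module's white top spans columns 198–243 and begins at row 153. The bar runs at row 213 to the knob at (276,215). The eyepiece is at (165,218), and the case's top outer corners are about (140,116) and (304,116).

Run:
```python
from h import *
c=np.load('pics/w1c.npy',allow_pickle=True).item();g=cv2.imread('pics/w1.png',0);d=np.load('pics/w1.npy')
m=np.zeros_like(g);m[140:203,190:252]=(g[140:203,190:252]>190)
cs=max(cv2.findContours(m,0,2)[0],key=cv2.contourArea).reshape(-1,2)
print('bbox',cv2.boundingRect(cs))
D=depthpts(c,cs,d);print('depth z',np.median(depthpts(c,np.argwhere(cv2.erode(m,np.ones((5,5))))[:,::-1],d)[:,2]))
x0,y0,w,h=cv2.boundingRect(cs)
w_=plane(c,cs,54)[:,:2].astype(np.float32);r=cv2.minAreaRect(w_);print('module strip',r,np.round(cv2.boxPoints(r),1).tolist())
# side edges fit -> yaw
for lab,f in(('L',lambda row:np.flatnonzero(m[row])[0]-.5),('R',lambda row:np.flatnonzero(m[row])[-1]+.5)):
    pts=np.array([[f(v),v] for v in range(158,198)]);P=plane(c,pts,54);k=np.polyfit(P[:,0],P[:,1],1);print(lab,'yaw',np.degrees(np.arctan(k[0])),P[0].round(1),P[-1].round(1))
top=plane(c,[[220.5,y0-.5]],54)[0];print('near top mid',top)
# knob
k=np.zeros_like(g);k[200:236,262:292]=g[200:236,262:292]<45
kc=max(cv2.findContours(k,0,2)[0],key=cv2.contourArea);print('knob',cv2.boundingRect(kc))
kk=np.argwhere(k)[:,::-1];Z=depthpts(c,kk,d);t=Z[:,2]>92;print('knob top',Z[t].mean(0),t.sum(),'max',Z[:,2].max(), 'wall pts',depthpts(c,[[220,250],[150,250],[293,250],[225,117],[220,150]],d).round())
```

```text
bbox (198, 154, 45, 49)
depth z 54.200265016275694
module strip ((497.6068115234375, -241.88002014160156), (55.00715637207031, 48.92695617675781), 14.252020835876465) [[464.8999938964844, -224.89999389648438], [477.0, -272.3999938964844], [530.2999877929688, -258.79998779296875], [518.2000122070312, -211.39999389648438]]
L yaw 14.049846740613948 [ 481.3 -271.1   54. ] [ 524.4 -259.8   54. ]
R yaw 13.902164606261309 [ 469.1 -223.3   54. ] [ 512.3 -212.7   54. ]
near top mid [ 470.21295817 -247.77339191   54.        ]
knob (270, 210, 9, 10)
knob top [ 512.78113882 -177.50099307   94.37212793] 12 max 97.05278688065306 wall pts [[ 577. -223.   66.]
 [ 474. -253.  288.]
 [ 565. -136.   44.]
 [ 433. -254.   30.]
 [ 470. -251.   32.]]
```

```bash
cat >> h.py <<'E'
CO=np.array([519.2,-236.2,0]);CY=14.0
def cw(x,y,z):
    a=np.radians(CY); return CO+np.array([x*np.cos(a)-y*np.sin(a),x*np.sin(a)+y*np.cos(a),z])
E
python3 - <<'E'
from h import *
p,r,s=meas();setcmd(p,r)
rows([(cw(15,60,150),ori(194))]); rows([(cw(15,60,72),ori(194))])
E
```

```text
[{"x": -0.0675, "y": 0.0271, "z": 0.1469, "ay": 0.0001, "az": 0.0026}]
[{"z": 0.0975}]
```

send_rows --increments '[{"x": -0.0675, "y": 0.0271, "z": 0.1469, "ax": 0, "ay": 0, "az": 0.0026}, {"x": -0.0675, "y": 0.0271, "z": 0.1469, "ax": 0, "ay": 0, "az": 0.0026}, {"x": -0.0675, "y": 0.0271, "z": 0.1469, "ax": 0, "ay": 0, "az": 0.0026}, {"x": -0.0675, "y": 0.0271, "z": 0.1469, "ax": 0, "ay": 0, "az": 0.0026}, {"x": -0.0675, "y": 0.0271, "z": 0.1469, "ax": 0, "ay": 0, "az": 0.0026}, {"x": -0.0675, "y": 0.0271, "z": 0.1469, "ax": 0, "ay": 0, "az": 0.0026}]'

```text
time: 2.9
position: [519.5, -175.3, 151.5]
ee_rot: [0.0, -0.122, 0.993, -0.001]
ft_force: [0.4, -0.1, 0.5]
opening: 85.7
```

send_rows --increments '[{"x": 0, "y": 0, "z": 0.05, "ax": 0, "ay": 0, "az": 0}, {"x": 0, "y": 0, "z": 0.08, "ax": 0, "ay": 0, "az": 0}, {"x": 0, "y": 0, "z": 0.0975, "ax": 0, "ay": 0, "az": 0}, {"x": 0, "y": 0, "z": 0.0975, "ax": 0, "ay": 0, "az": 0}, {"x": 0, "y": 0, "z": 0.0975, "ax": 0, "ay": 0, "az": 0}]'

```text
time: 3.32
position: [519.9, -176.1, 74.5]
ee_rot: [0.001, -0.121, 0.993, -0.001]
ft_force: [-0.4, -0.3, 1.1]
opening: 85.2
```

send_rows --increments '[{"x": 0, "y": 0, "z": 0, "ax": 0, "ay": 0, "az": 0}, {"x": 0, "y": 0, "z": 0, "ax": 0, "ay": 0, "az": 0}, {"x": 0, "y": 0, "z": 0, "ax": 0, "ay": 0, "az": 0}, {"x": 0, "y": 0, "z": 0, "ax": 0, "ay": 0, "az": 0}, {"x": 0, "y": 0, "z": 0, "ax": 0, "ay": 0, "az": 0}, {"x": 0, "y": 0, "z": 0, "ax": 0, "ay": 0, "az": 0}, {"x": 0, "y": 0, "z": 0, "ax": 0, "ay": 0, "az": 0}, {"x": 0, "y": 0, "z": 0, "ax": 0, "ay": 0, "az": 0}]' --grip 0 --newtons 30

```text
time: 3.98
position: [519.2, -175.6, 72.3]
ee_rot: [0.0, -0.12, 0.993, -0.0]
ft_force: [-0.8, 0.7, 2.0]
opening: 13.3
```

send_rows --increments '[{"x": 0, "y": 0.015, "z": 0, "ax": 0, "ay": 0, "az": 0}, {"x": 0, "y": 0.03, "z": 0, "ax": 0, "ay": 0, "az": 0}, {"x": 0, "y": 0.045, "z": 0, "ax": 0, "ay": 0, "az": 0}, {"x": 0, "y": 0.06, "z": 0, "ax": 0, "ay": 0, "az": 0}, {"x": 0, "y": 0.07, "z": 0, "ax": 0, "ay": 0, "az": 0}, {"x": 0, "y": 0.0755, "z": 0, "ax": 0, "ay": 0, "az": 0}, {"x": 0, "y": 0.0755, "z": 0, "ax": 0, "ay": 0, "az": 0}, {"x": 0, "y": 0.0755, "z": 0, "ax": 0, "ay": 0, "az": 0}]'

```text
time: 4.65
position: [504.1, -116.2, 72.3]
ee_rot: [-0.0, -0.121, 0.993, 0.0]
ft_force: [-5.2, 1.1, 7.3]
opening: 13.0
```

send_rows --increments '[{"x": 0, "y": 0, "z": 0, "ax": 0, "ay": 0, "az": 0}, {"x": 0, "y": 0, "z": 0, "ax": 0, "ay": 0, "az": 0}, {"x": 0, "y": 0, "z": 0, "ax": 0, "ay": 0, "az": 0}, {"x": 0, "y": 0, "z": 0, "ax": 0, "ay": 0, "az": 0}, {"x": 0, "y": 0, "z": 0, "ax": 0, "ay": 0, "az": 0}]' --grip 0.6

```text
time: 5.07
position: [504.6, -116.9, 71.6]
ee_rot: [-0.0, -0.12, 0.993, 0.0]
ft_force: [-0.2, 0.2, -0.2]
opening: 51.4
```

send_rows --increments '[{"x": 0, "y": 0, "z": -0.05, "ax": 0, "ay": 0, "az": 0}, {"x": 0, "y": 0, "z": -0.1, "ax": 0, "ay": 0, "az": 0}, {"x": 0.0, "y": -0.04, "z": -0.15, "ax": 0, "ay": 0, "az": 0}, {"x": 0.03, "y": -0.08, "z": -0.15, "ax": 0, "ay": 0, "az": 0}, {"x": 0.06, "y": -0.11, "z": -0.15, "ax": 0, "ay": 0, "az": 0}, {"x": 0.06, "y": -0.11, "z": -0.15, "ax": 0, "ay": 0, "az": 0}, {"x": 0.06, "y": -0.11, "z": -0.15, "ax": 0, "ay": 0, "az": 0}]' --grip 1

```text
time: 5.65
position: [478.4, -215.3, 192.1]
ee_rot: [0.0, -0.119, 0.993, 0.0]
ft_force: [1.1, 0.1, -0.9]
opening: 85.4
```

Run:
```python
from rig import arm
from h import *
p,r,s=meas(); print(p,r.as_euler('ZYX',degrees=True),s['joint_positions'],s['time'])
c=arm.get_calibration('wrist');np.save('pics/w2c.npy',c,allow_pickle=True)
q,d=arm.snapshot('wrist');cv2.imwrite('pics/w2.png',q[...,::-1]);np.save('pics/w2.npy',d)
g=cv2.imread('pics/w2.png',0)
```

```text
[ 478.43040049 -215.2820442   192.08734783] [-1.66351910e+02  3.08526831e-02  1.79998673e+02] [-3.90475473e-02 -1.63326288e-01 -1.80660213e-01 -1.69693382e-04
 -1.55295082e+00 -1.29354168e+00] 5.65
```

View pics/w2.png

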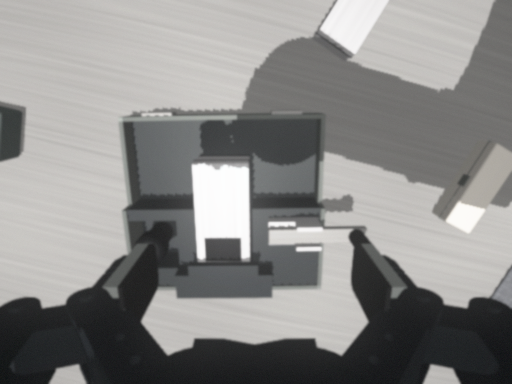

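The bar is now clear of the module: its bare end is at (268,234) and the module's white top spans columns 194–250 and rows 163–262. Next I re-measure and plan the leaned grasp.

Run:
```python
from h import *
c=np.load('pics/w2c.npy',allow_pickle=True).item();g=cv2.imread('pics/w2.png',0)
m=np.zeros_like(g);m[150:232,185:260]=(g[150:232,185:260]>185)
cs=max(cv2.findContours(m,0,2)[0],key=cv2.contourArea).reshape(-1,2);x0,y0,w,h=cv2.boundingRect(cs);print(x0,y0,w,h)
ne=plane(c,[[x0+w/2-.5,y0-.5]],54)[0];a=np.radians(14);e=ne-CO
print('near mid',ne,'case x,y',e[0]*np.cos(a)+e[1]*np.sin(a),-e[0]*np.sin(a)+e[1]*np.cos(a))
for f in(lambda row:np.flatnonzero(m[row])[0]-.5,lambda row:np.flatnonzero(m[row])[-1]+.5):
    P=plane(c,np.array([[f(v),v] for v in range(168,228)]),54);k=np.polyfit(P[:,0],P[:,1],1);print('yaw',np.degrees(np.arctan(k[0])),P[30])
p,r,s=meas();setcmd(p,r)
b=np.radians(42);d=np.array([np.sin(b),-np.cos(b)])
t=np.array([-31,37.])+21*d;print('tcp case',t)
rows([(cw(t[0],0,t[1]+110),ori(194,-42))]);rows([(cw(t[0],0,t[1]),ori(194,-42))])
```

```text
192 163 58 69
near mid [ 469.98148049 -247.71081352   54.        ] case x,y -50.54123696277845 0.738144373127632
yaw 13.991364921830845 [ 507.10326018 -264.47059117   54.        ]
yaw 14.43244406662785 [ 495.49092243 -216.7229159    54.        ]
tcp case [-16.94825727  21.39395866]
[{"x": -0.0214, "y": -0.0386, "z": 0.0754, "ax": -0.0005, "ay": -0.2333, "az": -0.0014}]
[{"x": 0.0921, "y": -0.0001, "z": 0.1022}]
```

send_rows --increments '[{"x": -0.0214, "y": -0.0386, "z": 0.0754, "ax": 0, "ay": -0.2333, "az": -0.0014}, {"x": -0.0214, "y": -0.0386, "z": 0.0754, "ax": 0, "ay": -0.2333, "az": -0.0014}, {"x": -0.0214, "y": -0.0386, "z": 0.0754, "ax": 0, "ay": -0.2333, "az": -0.0014}, {"x": -0.0214, "y": -0.0386, "z": 0.0754, "ax": 0, "ay": -0.2333, "az": -0.0014}, {"x": -0.0214, "y": -0.0386, "z": 0.0754, "ax": 0, "ay": -0.2333, "az": -0.0014}, {"x": -0.0214, "y": -0.0386, "z": 0.0754, "ax": 0, "ay": -0.2333, "az": -0.0014}, {"x": -0.0214, "y": -0.0386, "z": 0.0754, "ax": 0, "ay": -0.2333, "az": -0.0014}, {"x": -0.0214, "y": -0.0386, "z": 0.0754, "ax": 0, "ay": -0.2333, "az": -0.0014}]' --grip 1

```text
time: 6.37
position: [502.4, -240.1, 131.5]
ee_rot: [0.355, -0.114, 0.927, 0.043]
ft_force: [0.2, -0.4, 0.9]
opening: 85.7
```

send_rows --increments '[{"x": 0, "y": 0, "z": 0, "ax": 0, "ay": 0, "az": 0}, {"x": 0, "y": 0, "z": 0, "ax": 0, "ay": 0, "az": 0}]'

```text
time: 6.53
position: [503.8, -239.4, 132.0]
ee_rot: [0.355, -0.116, 0.927, 0.043]
ft_force: [-0.4, 0.1, -0.9]
opening: 85.4
```

Run:
```python
from h import *
p,r,s=meas();setcmd(p,r);print(p,cw(-17,0,131),s['joint_positions'],r.as_matrix().round(3).tolist())
t=(-17,21.4); rows([(cw(t[0],.5,t[1]),ori(194,-42))])
```

```text
[ 503.79471557 -239.35876243  132.04697177] [ 502.70497265 -240.31267223  131.        ] [-0.37457849 -0.46121973 -0.51263067 -0.49623716 -0.95057116 -0.77445876] [[-0.721, -0.245, 0.648], [-0.184, 0.97, 0.162], [-0.668, -0.002, -0.745]]
[{"x": 0.0935, "y": 0.0001, "z": 0.1019, "ay": -0.0007, "az": 0.0012}]
```

send_rows --increments '[{"x": 0.03, "y": 0, "z": 0.033, "ax": 0, "ay": 0, "az": 0.0012}, {"x": 0.055, "y": 0, "z": 0.06, "ax": 0, "ay": 0, "az": 0.0012}, {"x": 0.075, "y": 0, "z": 0.082, "ax": 0, "ay": 0, "az": 0.0012}, {"x": 0.0935, "y": 0, "z": 0.1019, "ax": 0, "ay": 0, "az": 0.0012}, {"x": 0.0935, "y": 0, "z": 0.1019, "ax": 0, "ay": 0, "az": 0.0012}, {"x": 0.0935, "y": 0, "z": 0.1019, "ax": 0, "ay": 0, "az": 0.0012}]'

```text
time: 7.03
position: [502.1, -239.6, 20.2]
ee_rot: [0.354, -0.113, 0.927, 0.044]
ft_force: [0.2, -0.3, 1.4]
opening: 85.4
```

send_rows --increments '[{"x": 0, "y": 0, "z": 0, "ax": 0, "ay": 0, "az": 0}, {"x": 0, "y": 0, "z": 0, "ax": 0, "ay": 0, "az": 0}, {"x": 0, "y": 0, "z": 0, "ax": 0, "ay": 0, "az": 0}, {"x": 0, "y": 0, "z": 0, "ax": 0, "ay": 0, "az": 0}, {"x": 0, "y": 0, "z": 0, "ax": 0, "ay": 0, "az": 0}, {"x": 0, "y": 0, "z": 0, "ax": 0, "ay": 0, "az": 0}, {"x": 0, "y": 0, "z": 0, "ax": 0, "ay": 0, "az": 0}, {"x": 0, "y": 0, "z": 0, "ax": 0, "ay": 0, "az": 0}]' --grip 0 --newtons 90

```text
time: 7.7
position: [502.9, -240.6, 23.2]
ee_rot: [0.357, -0.113, 0.926, 0.043]
ft_force: [-3.9, 0.6, 6.3]
opening: 48.8
```

```bash
cat >> h.py <<'E'
def inv_case(p):
    a=np.radians(-CY);e=np.array(p)-CO;return np.array([e[0]*np.cos(a)-e[1]*np.sin(a),e[0]*np.sin(a)+e[1]*np.cos(a),e[2]])
def mv(steps,p0c,r0):
    """move module rigidly with tool: steps (theta deg about case y, corner dx, dz); corner starts (50,0,18)"""
    w=[];ax=np.array([-np.sin(np.radians(CY)),np.cos(np.radians(CY)),0])
    for th,dx,dz in steps:
        q=R.from_rotvec(ax*np.radians(th)); qc=R.from_euler('y',th,degrees=True)
        pc=np.array([50,0,18])+qc.apply(p0c-np.array([50,0,18]))+[dx,0,dz]
        w.append((cw(*pc),q*r0))
    return w
E
python3 - <<'E'
from h import *
p,r,s=meas();setcmd(p,r);pc=inv_case(p);print(p,pc,s['opening'],s['ft_force'])
json.dump({'p':list(pc),'q':list(r.as_quat())},open('grasp.json','w'))
w=mv([(2,-1,1),(4,-2,1),(6,-3,1),(8,-4.5,1),(10,-6,1.5),(10,-6,1.5),(10,-6,1.5)],pc,r);rows(w)
E
```

```text
[ 502.93389229 -240.57139978   23.2230883 ] [-16.84047212  -0.30642292  23.2230883 ] 48.8336325212643 [-3.86570953  0.57572328  6.28957959]
[{"x": -0.0021, "z": -0.0037, "ay": 0.0111}, {"x": -0.0034, "z": -0.0065, "ay": 0.0222}, {"x": -0.0047, "z": -0.0091, "ay": 0.0333, "az": -0.0001}, {"x": -0.0057, "z": -0.0121, "ay": 0.0444, "az": -0.0001}, {"x": -0.0071, "z": -0.0155, "ay": 0.0556, "az": -0.0001}, {"x": -0.0071, "z": -0.0155, "ay": 0.0556, "az": -0.0001}, {"x": -0.0071, "z": -0.0155, "ay": 0.0556, "az": -0.0001}]
```

send_rows --increments '[{"x": -0.0021, "y": 0, "z": -0.0037, "ax": 0, "ay": 0.0111, "az": 0}, {"x": -0.0034, "y": 0, "z": -0.0065, "ax": 0, "ay": 0.0222, "az": 0}, {"x": -0.0047, "y": 0, "z": -0.0091, "ax": 0, "ay": 0.0333, "az": 0}, {"x": -0.0057, "y": 0, "z": -0.0121, "ax": 0, "ay": 0.0444, "az": 0}, {"x": -0.0071, "y": 0, "z": -0.0155, "ax": 0, "ay": 0.0556, "az": 0}, {"x": -0.0071, "y": 0, "z": -0.0155, "ax": 0, "ay": 0.0556, "az": 0}, {"x": -0.0071, "y": 0, "z": -0.0155, "ax": 0, "ay": 0.0556, "az": 0}, {"x": -0.0071, "y": 0, "z": -0.0155, "ax": 0, "ay": 0.0556, "az": 0}]'

```text
time: 8.37
position: [498.4, -240.9, 34.3]
ee_rot: [0.274, -0.116, 0.954, 0.034]
ft_force: [-0.2, 0.6, 0.5]
opening: 49.1
```

Run:
```python
from h import *
from rig import arm
p,r,s=meas();j=json.load(open('grasp.json'));r0=R.from_quat(j['q']);pc0=np.array(j['p'])
q=r*r0.inv();print(inv_case(p),np.degrees(q.as_rotvec()),s['opening'],s['ft_force'],s['torque'])
for n in('side','top'):
    im,d=arm.snapshot(n);cv2.imwrite(f'pics/{n}3.png',im[...,::-1])
a=cv2.imread('pics/side3.png')[190:300,235:350];b=cv2.imread('pics/top3.png')[140:225,295:385];cv2.imwrite('pics/c3.png',np.hstack([cv2.resize(a,(460,440)),cv2.resize(b,(340,440))]))
```

```text
[-21.33847552   0.42927659  34.34030343] [-2.29141784  9.76060768 -0.02085084] 49.09886933642307 [-0.20266645  0.58944546  0.51924263] [0.33776756 0.9602014  0.45197827]
```

View pics/c3.png

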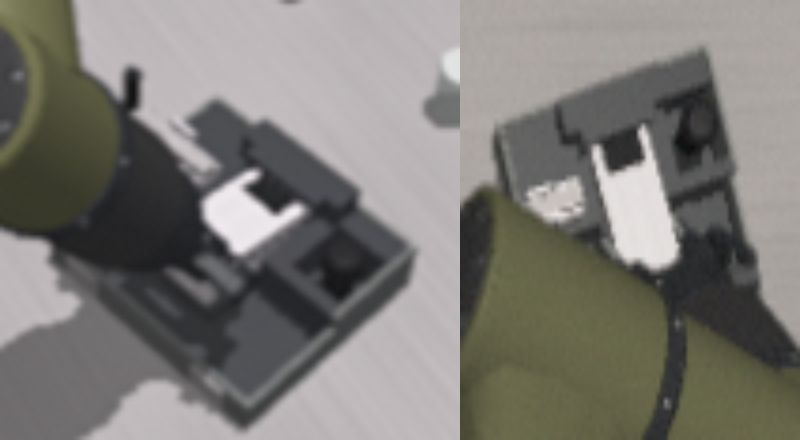

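The view shows the module (white top at (240,215) in the left half) held at its free end, still reaching under the lip. I measure its actual tilt from the wrist depth before drawing it out.

```bash
cat > tilt.py <<'E'
from h import *
from rig import arm
def tilt(name):
    c=arm.get_calibration('wrist');q,d=arm.snapshot('wrist');cv2.imwrite(name,q[...,::-1]);g=cv2.cvtColor(q,cv2.COLOR_RGB2GRAY)
    m=np.zeros_like(g);m[130:330,150:360]=g[130:330,150:360]>170
    n,l,st,_=cv2.connectedComponentsWithStats(m);k=1+np.argmax(st[1:,4]);m=cv2.erode((l==k).astype(np.uint8),np.ones((5,5)))
    uv=np.argwhere(m)[:,::-1];P=depthpts(c,uv,d);P=P[d[uv[:,1],uv[:,0]]>0]
    for _ in range(3):
        ce=np.median(P,0) if _==0 else P.mean(0);n=np.linalg.svd(P-P.mean(0),full_matrices=False)[2][2];P=P[abs((P-P.mean(0))@n)<3]
    n*=np.sign(n[2]);Q=np.array([inv_case(x) for x in P]);print('bbox',st[k],'pts',len(P),'normal in case',(R.from_euler('z',-CY,degrees=True).apply(n)).round(3),'case min/max',Q.min(0).round(),Q.max(0).round())
E
python3 - <<'E'
from tilt import *
tilt('pics/w4.png')
j=json.load(open('grasp.json'));r0=R.from_quat(j['q']);pc0=np.array(j['p'])
p,r,s=meas();setcmd(p,r)
w=mv([(13,-8,2),(16,-9.5,2),(19,-11.5,2),(22,-13,2),(22,-13,2),(22,-13,2)],pc0,r0);rows(w,save=False)
E
```

```text
bbox [ 185  265  141   65 6087] pts 4353 normal in case [0.151 0.002 0.989] case min/max [-52. -23.  61.] [ 8. 24. 71.]
[{"x": -0.0032, "y": -0.0009, "z": -0.0065, "ax": 0.0006, "ay": 0.0165, "az": -0.0007}, {"x": -0.005, "y": -0.0009, "z": -0.0103, "ax": 0.0006, "ay": 0.0331, "az": -0.0007}, {"x": -0.0065, "y": -0.0009, "z": -0.0142, "ax": 0.0006, "ay": 0.0498, "az": -0.0007}, {"x": -0.0085, "y": -0.0009, "z": -0.0176, "ax": 0.0006, "ay": 0.0665, "az": -0.0007}, {"x": -0.0085, "y": -0.0009, "z": -0.0176, "ax": 0.0006, "ay": 0.0665, "az": -0.0007}, {"x": -0.0085, "y": -0.0009, "z": -0.0176, "ax": 0.0006, "ay": 0.0665, "az": -0.0007}]
```

send_rows --increments '[{"x": -0.0032, "y": -0.0005, "z": -0.0065, "ax": 0, "ay": 0.0165, "az": 0}, {"x": -0.005, "y": -0.0005, "z": -0.0103, "ax": 0, "ay": 0.0331, "az": 0}, {"x": -0.0065, "y": -0.0005, "z": -0.0142, "ax": 0, "ay": 0.0498, "az": 0}, {"x": -0.0085, "y": -0.0005, "z": -0.0176, "ax": 0, "ay": 0.0665, "az": 0}, {"x": -0.0085, "y": -0.0005, "z": -0.0176, "ax": 0, "ay": 0.0665, "az": 0}, {"x": -0.0085, "y": -0.0005, "z": -0.0176, "ax": 0, "ay": 0.0665, "az": 0}, {"x": -0.0085, "y": -0.0005, "z": -0.0176, "ax": 0, "ay": 0.0665, "az": 0}]'

```text
time: 9.1
position: [495.6, -241.7, 48.0]
ee_rot: [0.172, -0.119, 0.978, 0.022]
ft_force: [-0.3, 0.1, -4.7]
opening: 49.2
```

Run:
```python
from tilt import *
tilt('pics/w5.png')
j=json.load(open('grasp.json'));r0=R.from_quat(j['q']);pc0=np.array(j['p'])
p,r,s=meas();setcmd(p,r);q=r*r0.inv();print(inv_case(p),np.degrees(q.as_rotvec()),s['ft_force'],s['torque'])
pc=inv_case(p)
print('out');w=[(cw(*(pc+[a,0,b])),r) for a,b in((-5,1),(-12,2),(-20,3),(-28,4),(-36,6),(-36,30),(-36,60),(-36,90))];rows(w,save=False)
```

```text
bbox [ 185  264  141   66 6737] pts 4576 normal in case [ 0.352 -0.001  0.936] case min/max [-47. -23.  67.] [11. 23. 90.]
[-24.27555667   0.18363333  48.24782555] [-5.12409107 21.54112892 -0.04513004] [-0.4515153  -0.40887321 -4.36554198] [-0.35533226  1.43502574  0.01909808]
out
[{"x": 0.0054, "z": -0.0033}, {"x": 0.0132, "z": -0.0075}, {"x": 0.0222, "z": -0.0121}, {"x": 0.0312, "y": -0.0001, "z": -0.0167}, {"x": 0.0397, "y": -0.0001, "z": -0.0224}, {"x": 0.0295, "z": -0.0506}, {"x": 0.0167, "y": 0.0001, "z": -0.0859}, {"x": 0.0039, "y": 0.0002, "z": -0.1211}]
```

send_rows --increments '[{"x": 0.0054, "y": 0, "z": -0.003, "ax": 0, "ay": 0, "az": 0}, {"x": 0.0132, "y": 0, "z": -0.0065, "ax": 0, "ay": 0, "az": 0}, {"x": 0.0222, "y": 0, "z": -0.0111, "ax": 0, "ay": 0, "az": 0}, {"x": 0.0312, "y": 0, "z": -0.0157, "ax": 0, "ay": 0, "az": 0}, {"x": 0.0397, "y": 0, "z": -0.0214, "ax": 0, "ay": 0, "az": 0}, {"x": 0.0397, "y": 0, "z": -0.0224, "ax": 0, "ay": 0, "az": 0}, {"x": 0.0397, "y": 0, "z": -0.0224, "ax": 0, "ay": 0, "az": 0}]'

```text
time: 9.73
position: [461.5, -251.1, 56.4]
ee_rot: [0.173, -0.119, 0.977, 0.021]
ft_force: [0.6, 0.2, -3.9]
opening: 48.9
```

send_rows --increments '[{"x": -0.01, "y": 0, "z": -0.027, "ax": 0, "ay": 0, "az": 0}, {"x": -0.02, "y": 0, "z": -0.055, "ax": 0, "ay": 0, "az": 0}, {"x": -0.03, "y": 0, "z": -0.082, "ax": 0, "ay": 0, "az": 0}, {"x": -0.04, "y": 0, "z": -0.11, "ax": 0, "ay": 0, "az": 0}, {"x": -0.05, "y": 0, "z": -0.137, "ax": 0, "ay": 0, "az": 0}, {"x": -0.055, "y": 0, "z": -0.15, "ax": 0, "ay": 0, "az": 0}, {"x": -0.055, "y": 0, "z": -0.15, "ax": 0, "ay": 0, "az": 0}, {"x": -0.055, "y": 0, "z": -0.15, "ax": 0, "ay": 0, "az": 0}]'

```text
time: 10.4
position: [462.1, -250.4, 182.7]
ee_rot: [0.172, -0.119, 0.978, 0.022]
ft_force: [0.3, 1.5, -4.5]
opening: 49.0
```

Run:
```python
from tilt import *
tilt('pics/w6.png')
p,r,s=meas();print(p,inv_case(p),s['joint_positions'].round(2),s['ft_force'],s['opening'],np.degrees(np.arctan2(r.as_matrix()[1,1],r.as_matrix()[0,1])))
M=r.as_matrix();print('lean',np.degrees(np.arcsin(M[2,0])))
```

```text
bbox [ 189  282  135   48 4506] pts 2250 normal in case [0.518 0.003 0.855] case min/max [-75. -99.  -0.] [299.  98. 223.]
[ 461.57597115 -250.1418248   181.41103563] [-59.28518161   0.41282127 181.41103563] [-0.23 -0.39 -0.36 -0.16 -1.29 -1.08] [ 0.38788373 -0.08599149 -4.27073394] 49.06060591119338 103.91470660207669
lean -19.924533724815735
```

```bash
cat > fit.py <<'E'
from h import *
from rig import arm
from collections import Counter
def white(name,zmin,rad=120,thr=165):
    """white points near tool -> dominant plane; returns centre,normal in tool frame"""
    c=arm.get_calibration('wrist');p,r,s=meas();q,d=arm.snapshot('wrist');cv2.imwrite(name,q[...,::-1]);g=cv2.cvtColor(q,cv2.COLOR_RGB2GRAY)
    uv=np.argwhere(cv2.erode(((g>thr)&(d>0)).astype(np.uint8),np.ones((3,3))))[:,::-1];P=depthpts(c,uv,d)
    P=P[(P[:,2]>zmin)&(np.linalg.norm(P-p,axis=1)<rad)]; T=r.inv().apply(P-p)
    for _ in range(4):
        ce=T.mean(0);n=np.linalg.svd(T-ce,full_matrices=False)[2][2];T=T[abs((T-ce)@n)<2.5]
    n*=-np.sign(n[2]);wn=r.apply(n)
    print(len(T),'tool-frame normal',n.round(3),'min',T.min(0).round(),'max',T.max(0).round(),'world normal',wn.round(3),'tilt',np.degrees(np.arccos(wn[2])).round(1));return T,n
E
python3 - <<'E'
from fit import *
T,n=white('pics/w7.png',110)
E
```

```text
4091 tool-frame normal [-0.667 -0.    -0.745] min [-66. -25. -47.] max [ 7. 24. 18.] world normal [0.363 0.087 0.928] tilt 21.9
```

View pics/w7.png

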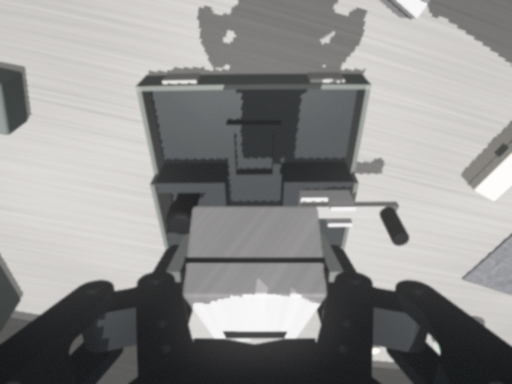

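The module is held firmly, seen from above with its back in rows 295–340, and its 42° angle in the tool has not slipped. The case front is empty. I now carry it to the mat.

```bash
cat >> h.py <<'E'
def mod(h,th): return R.from_euler('z',h,degrees=True)*R.from_euler('y',th,degrees=True)
def saveG(center,Rm,p,r,f): json.dump({'p':list(Rm.inv().apply(np.array(p)-center)),'q':list((Rm.inv()*r).as_quat())},open(f,'w'))
def tool(center,h,th,f):
    j=json.load(open(f));Rm=mod(h,th);return np.array(center)+Rm.apply(j['p']),Rm*R.from_quat(j['q'])
E
python3 - <<'E'
from h import *
j=json.load(open('grasp.json'))
saveG(cw(-.4,.4,36),mod(14,0),cw(*j['p']),R.from_quat(j['q']),'G1.json');print(json.load(open('G1.json')))
p,r,s=meas();G=json.load(open('G1.json'));Rm=r*R.from_quat(G['q']).inv();print('module now',p-Rm.apply(G['p']),Rm.as_euler('ZYX',degrees=True))
setcmd(p,r)
rows([tool((490,-60,215),36,22,'G1.json')]);rows([tool((490,150,215),60,22,'G1.json')])
E
```

```text
{'p': [-16.440472116407637, -0.7064229173266525, -12.776911698933485], 'q': [0.000397193256905487, 0.9332018736037172, -0.0007242469176701946, 0.3593516116652755]}
module now [ 480.63858455 -244.68407517  186.52980933] [14.06352679 22.24943829  0.2878209 ]
[{"x": -0.0768, "y": 0.212, "z": -0.0093, "ax": -0.0405, "ay": -0.0013, "az": -0.1156}]
[{"x": -0.1472, "y": 0.2024, "z": 0.0537, "ax": -0.0459, "ay": -0.0002, "az": -0.1252}]
```

send_rows --increments '[{"x": -0.009, "y": 0.025, "z": -0.001, "ax": -0.005, "ay": 0, "az": -0.014}, {"x": -0.021, "y": 0.058, "z": -0.003, "ax": -0.011, "ay": 0, "az": -0.032}, {"x": -0.034, "y": 0.095, "z": -0.004, "ax": -0.018, "ay": -0.001, "az": -0.052}, {"x": -0.048, "y": 0.132, "z": -0.006, "ax": -0.025, "ay": -0.001, "az": -0.072}, {"x": -0.06, "y": 0.167, "z": -0.007, "ax": -0.032, "ay": -0.001, "az": -0.091}, {"x": -0.071, "y": 0.197, "z": -0.008, "ax": -0.038, "ay": -0.001, "az": -0.107}, {"x": -0.0768, "y": 0.212, "z": -0.0093, "ax": -0.0405, "ay": -0.0013, "az": -0.1156}, {"x": -0.0768, "y": 0.212, "z": -0.0093, "ax": -0.0405, "ay": -0.0013, "az": -0.1156}]'

```text
time: 11.17
position: [474.7, -70.6, 210.3]
ee_rot: [0.167, -0.306, 0.936, 0.053]
ft_force: [0.5, 0.0, -3.5]
opening: 49.0
```

send_rows --increments '[{"x": -0.018, "y": 0.025, "z": 0.006, "ax": -0.006, "ay": 0, "az": -0.015}, {"x": -0.041, "y": 0.057, "z": 0.015, "ax": -0.013, "ay": 0, "az": -0.035}, {"x": -0.067, "y": 0.092, "z": 0.024, "ax": -0.021, "ay": 0, "az": -0.057}, {"x": -0.092, "y": 0.127, "z": 0.034, "ax": -0.029, "ay": 0, "az": -0.079}, {"x": -0.116, "y": 0.16, "z": 0.042, "ax": -0.036, "ay": 0, "az": -0.099}, {"x": -0.136, "y": 0.187, "z": 0.05, "ax": -0.042, "ay": 0, "az": -0.116}, {"x": -0.1472, "y": 0.2024, "z": 0.0537, "ax": -0.0459, "ay": 0, "az": -0.1252}, {"x": -0.1472, "y": 0.2024, "z": 0.0537, "ax": -0.0459, "ay": 0, "az": -0.1252}]'

```text
time: 11.83
position: [480.8, 133.7, 209.0]
ee_rot: [0.151, -0.494, 0.852, 0.086]
ft_force: [-1.0, -0.3, -4.8]
opening: 49.5
```

```bash
cat > st.py <<'E'
from h import *
def now(f='G1.json'):
    p,r,s=meas();G=json.load(open(f));Rm=r*R.from_quat(G['q']).inv();setcmd(p,r)
    z=Rm.apply([0,0,1]);x=Rm.apply([1,0,0])
    print('t',s['time'],'tcp',p.round(1),'mod c',(p-Rm.apply(G['p'])).round(1),'x',x.round(3),'z',z.round(3),'j',s['joint_positions'].round(2),'F',s['ft_force'].round(1),'op',round(s['opening'],1))
E
python3 - <<'E'
from st import *
now()
for th in (40,57,74,90): rows([tool((485,180,190),60,th,'G1.json')],save=False)
E
```

```text
t 11.8333 tcp [480.8 133.7 209. ] mod c [490.1 151.4 214.7] x [ 0.461  0.803 -0.377] z [0.187 0.328 0.926] j [ 0.55 -0.46 -0.36 -0.17 -1.36 -1.06] F [-1.  -0.3 -4.8] op 49.5
[{"x": -0.0175, "y": 0.0235, "z": 0.0306, "ay": 0.0992, "az": 0.0009}]
[{"x": -0.0214, "y": 0.0234, "z": 0.0239, "ax": -0.0002, "ay": 0.1936, "az": 0.0007}]
[{"x": -0.0271, "y": 0.0234, "z": 0.0188, "ax": -0.0003, "ay": 0.288, "az": 0.0006}]
[{"x": -0.0336, "y": 0.0234, "z": 0.0156, "ax": -0.0005, "ay": 0.3769, "az": 0.0004}]
```

send_rows --increments '[{"x": -0.008, "y": 0.01, "z": 0.015, "ax": 0, "ay": 0.035, "az": 0}, {"x": -0.0155, "y": 0.02, "z": 0.026, "ax": 0, "ay": 0.074, "az": 0}, {"x": -0.0183, "y": 0.0235, "z": 0.0296, "ax": 0, "ay": 0.113, "az": 0}, {"x": -0.0195, "y": 0.0234, "z": 0.027, "ax": 0, "ay": 0.152, "az": 0}, {"x": -0.0214, "y": 0.0234, "z": 0.0239, "ax": 0, "ay": 0.1936, "az": 0}, {"x": -0.0235, "y": 0.0234, "z": 0.0217, "ax": 0, "ay": 0.232, "az": 0}, {"x": -0.026, "y": 0.0234, "z": 0.0197, "ax": 0, "ay": 0.27, "az": 0}, {"x": -0.0271, "y": 0.0234, "z": 0.0188, "ax": 0, "ay": 0.288, "az": 0}]'

```text
time: 12.5
position: [478.4, 163.5, 201.6]
ee_rot: [-0.24, -0.479, 0.833, -0.14]
ft_force: [0.2, -0.1, -5.9]
opening: 49.1
```

Run:
```python
from st import *
now()
rows([tool((480,180,150),60,90,'G1.json')])
```

```text
t 12.5 tcp [478.4 163.5 201.6] mod c [486.2 178.3 189.2] x [ 0.137  0.232 -0.963] z [0.483 0.833 0.269] j [ 0.82  0.19  0.05  0.13 -1.98 -1.33] F [ 0.2 -0.1 -5.9] op 49.1
[{"x": -0.0259, "y": 0.0078, "z": 0.0356, "ay": 0.0867, "az": -0.0011}]
```

send_rows --increments '[{"x": -0.01, "y": 0.003, "z": 0.012, "ax": 0, "ay": 0.03, "az": 0}, {"x": -0.018, "y": 0.006, "z": 0.024, "ax": 0, "ay": 0.06, "az": -0.001}, {"x": -0.0259, "y": 0.0078, "z": 0.0356, "ax": 0, "ay": 0.0867, "az": -0.0011}, {"x": -0.0259, "y": 0.0078, "z": 0.0356, "ax": 0, "ay": 0.0867, "az": -0.0011}, {"x": -0.0259, "y": 0.0078, "z": 0.0356, "ax": 0, "ay": 0.0867, "az": -0.0011}, {"x": -0.0259, "y": 0.0078, "z": 0.0356, "ax": 0, "ay": 0.0867, "az": -0.0011}]'

```text
time: 13.0
position: [474.8, 168.2, 169.9]
ee_rot: [-0.346, -0.458, 0.794, -0.202]
ft_force: [-0.0, 0.1, -2.8]
opening: 49.1
```

Run:
```python
from st import *
from fit import white
now();T,n=white('pics/w8.png',80)
im,d=arm.snapshot('side') if 0 else __import__('rig').arm.snapshot('side');a=im[60:260,150:350,::-1];cv2.imwrite('pics/s8.png',cv2.resize(a,(600,600)))
rows([tool((480,180,62),60,90,'G1.json')])
```

```text
t 13.0 tcp [474.8 168.2 169.9] mod c [480.7 179.7 153.7] x [ 0.009  0.009 -1.   ] z [0.5   0.866 0.012] j [ 0.85  0.38  0.11  0.17 -2.1  -1.35] F [-0.   0.1 -2.8] op 49.1
9722 tool-frame normal [ 0.741 -0.001 -0.672] min [  4. -24. -46.] max [ 28.  24. -18.] world normal [-0.008 -0.009  1.   ] tilt 0.7
[{"x": -0.0839, "y": 0.0013, "z": 0.0777, "ax": -0.0005, "ay": 0.004, "az": -0.0007}]
```

View pics/s8.png

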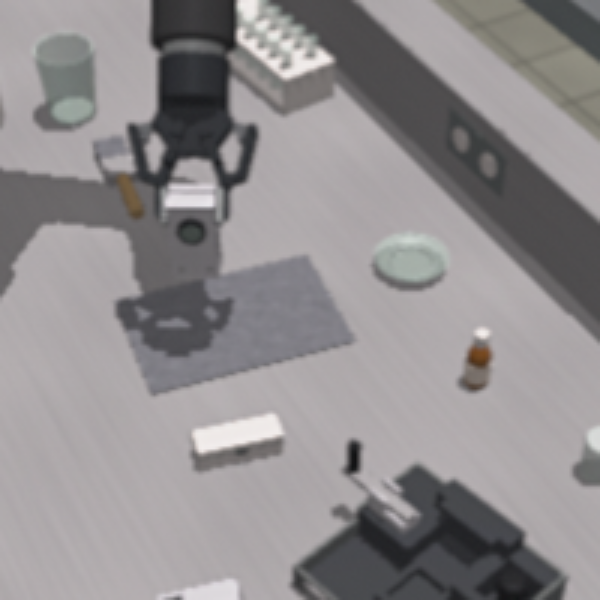

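The side view shows the module upright at (190,210), held from the far side with the lens facing the camera, and above the mat. The top face is level to 0.7°. I lower it.

send_rows --increments '[{"x": -0.015, "y": 0, "z": 0.014, "ax": 0, "ay": 0.001, "az": 0}, {"x": -0.035, "y": 0, "z": 0.032, "ax": 0, "ay": 0.002, "az": 0}, {"x": -0.055, "y": 0.001, "z": 0.051, "ax": 0, "ay": 0.004, "az": 0}, {"x": -0.073, "y": 0.0013, "z": 0.068, "ax": 0, "ay": 0.004, "az": -0.0007}, {"x": -0.0839, "y": 0.0013, "z": 0.0777, "ax": -0.0005, "ay": 0.004, "az": -0.0007}, {"x": -0.0839, "y": 0.0013, "z": 0.0777, "ax": -0.0005, "ay": 0.004, "az": -0.0007}, {"x": -0.0839, "y": 0.0013, "z": 0.0777, "ax": -0.0005, "ay": 0.004, "az": -0.0007}, {"x": -0.0839, "y": 0.0013, "z": 0.0777, "ax": -0.0005, "ay": 0.004, "az": -0.0007}]'

```text
time: 13.77
position: [473.8, 169.1, 79.3]
ee_rot: [-0.351, -0.458, 0.791, -0.204]
ft_force: [0.9, 0.5, -2.9]
opening: 49.2
```

Run:
```python
from st import *
from fit import white
now();T,n=white('pics/w9.png',40)
p,r,s=meas();W=p+r.apply(T);print('top face z',np.median(W[:,2]),W[:,:2].min(0),W[:,:2].max(0), W.mean(0))
rows([(p+[0,0,-d],r) for d in (2,4,6)])
```

```text
t 13.7667 tcp [473.8 169.1  79.3] mod c [479.5 180.5  62.8] x [-0.    -0.001 -1.   ] z [ 0.499  0.867 -0.001] j [ 0.85  0.46  0.03  0.16 -1.96 -1.38] F [ 0.9  0.5 -2.9] op 49.2
9606 tool-frame normal [ 0.741 -0.001 -0.672] min [  4. -24. -46.] max [ 28.  24. -18.] world normal [0.001 0.002 1.   ] tilt 0.1
top face z 113.09407978504265 [451.64733155 154.30446072] [507.6296141  206.46115256] [480.47417958 181.14813981 113.08769065]
[{"x": -0.0019, "y": 0.0001, "z": 0.0015, "ay": -0.0002}, {"x": -0.0038, "y": 0.0001, "z": 0.0031, "ay": -0.0002}, {"x": -0.0056, "y": 0.0001, "z": 0.0048, "ay": -0.0002}]
```

send_rows --increments '[{"x": -0.0019, "y": 0, "z": 0.0016, "ax": 0, "ay": 0, "az": 0}, {"x": -0.0038, "y": 0, "z": 0.0032, "ax": 0, "ay": 0, "az": 0}, {"x": -0.0056, "y": 0, "z": 0.0048, "ax": 0, "ay": 0, "az": 0}, {"x": -0.007, "y": 0, "z": 0.006, "ax": 0, "ay": 0, "az": 0}, {"x": -0.007, "y": 0, "z": 0.006, "ax": 0, "ay": 0, "az": 0}, {"x": -0.007, "y": 0, "z": 0.006, "ax": 0, "ay": 0, "az": 0}]'

```text
time: 14.32
position: [473.1, 168.9, 70.5]
ee_rot: [-0.353, -0.457, 0.79, -0.204]
ft_force: [-1.0, -0.2, -1.8]
opening: 49.1
```

send_rows --increments '[{"x": -0.0009, "y": 0, "z": 0.0008, "ax": 0, "ay": 0, "az": 0}, {"x": -0.0014, "y": 0, "z": 0.0012, "ax": 0, "ay": 0, "az": 0}, {"x": -0.0014, "y": 0, "z": 0.0012, "ax": 0, "ay": 0, "az": 0}]'

```text
time: 14.57
position: [473.1, 168.9, 70.6]
ee_rot: [-0.353, -0.457, 0.79, -0.205]
ft_force: [-3.7, 0.3, 5.1]
opening: 49.2
```

send_rows --increments '[{"x": 0, "y": 0, "z": 0, "ax": 0, "ay": 0, "az": 0}, {"x": 0, "y": 0, "z": 0, "ax": 0, "ay": 0, "az": 0}, {"x": 0, "y": 0, "z": 0, "ax": 0, "ay": 0, "az": 0}, {"x": 0, "y": 0, "z": 0, "ax": 0, "ay": 0, "az": 0}, {"x": 0, "y": 0, "z": 0, "ax": 0, "ay": 0, "az": 0}, {"x": 0, "y": 0, "z": 0, "ax": 0, "ay": 0, "az": 0}]' --grip 1

```text
time: 15.07
position: [473.2, 168.9, 68.9]
ee_rot: [-0.353, -0.457, 0.79, -0.204]
ft_force: [-0.3, -0.3, 0.4]
opening: 85.5
```

send_rows --increments '[{"x": 0, "y": 0, "z": -0.02, "ax": 0, "ay": 0, "az": 0}, {"x": 0, "y": 0, "z": -0.05, "ax": 0, "ay": 0, "az": 0}, {"x": 0, "y": 0, "z": -0.09, "ax": 0, "ay": 0, "az": 0}, {"x": 0, "y": 0, "z": -0.13, "ax": 0, "ay": 0, "az": 0}, {"x": 0, "y": 0, "z": -0.15, "ax": 0, "ay": 0, "az": 0}, {"x": 0, "y": 0, "z": -0.15, "ax": 0, "ay": 0, "az": 0}, {"x": 0, "y": 0, "z": -0.15, "ax": 0, "ay": 0, "az": 0}]'

```text
time: 15.65
position: [517.8, 246.9, 148.8]
ee_rot: [-0.352, -0.458, 0.791, -0.204]
ft_force: [0.2, -0.0, -0.4]
opening: 85.2
```

Run:
```python
from st import *
from fit import white
now();T,n=white('pics/w10.png',80,rad=260)
p,r,s=meas();W=p+r.apply(T);W=W[abs(W[:,2]-np.median(W[:,2]))<4];print('top face z',np.median(W[:,2]),cv2.minAreaRect(W[:,:2].astype(np.float32)))
```

```text
t 15.65 tcp [517.8 246.9 148.8] mod c [523.5 258.3 132.3] x [-0.003 -0.001 -1.   ] z [ 0.499  0.867 -0.003] j [ 0.87  0.62  0.38  0.16 -2.16 -1.37] F [ 0.2 -0.  -0.4] op 85.2
2118 tool-frame normal [ 0.745  0.001 -0.668] min [  6. -24.  73.] max [ 30.  24. 101.] world normal [-0.002 -0.001  1.   ] tilt 0.1
top face z 103.76315683292721 ((479.10540771484375, 179.4509735107422), (34.91803741455078, 48.20909881591797), 59.837337493896484)
```

View pics/w10.png

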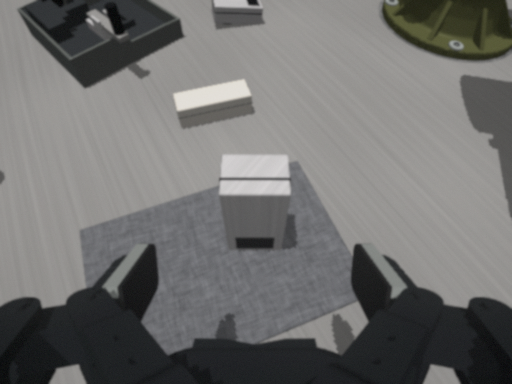

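The module stands upright on the mat at (255,200) px. Measured: centre (479,179.5), yaw 59.8°, top at 103.8 mm, level. Now I regrasp from the other side.

Run:
```python
from st import *
p,r,s=meas();setcmd(p,r)
H=59.8;h=np.array([np.cos(np.radians(H)),np.sin(np.radians(H)),0])
o=ori(180+H,-45);d=o.apply([0,0,1]);g=np.array([479.1,179.5,54])-9*h;T=g+21*d;pre=T-110*d
print('T',T,'pre',pre,'d',d)
rows([([505,225,260],ori(180+H,15))]);rows([([470,165,270],ori(180+H,-25))]);rows([(pre,o)])
json.dump({'T':list(T)},open('t2.json','w'))
```

```text
T [482.0422856  184.55535282  39.1507576 ] pre [442.91651592 117.33054976 116.93250353] d [ 0.35568882  0.61113457 -0.70710678]
[{"x": 0.1245, "y": 0.0003, "z": -0.0704, "ax": -0.0007, "ay": -0.184, "az": 0.0017}]
[{"x": 0.0871, "z": 0.0104, "ay": -0.2222}]
[{"x": 0.1429, "y": -0.0007, "z": 0.1444, "ay": -0.1111}]
```

send_rows --increments '[{"x": 0.1245, "y": 0, "z": -0.0704, "ax": 0, "ay": -0.184, "az": 0.0017}, {"x": 0.1245, "y": 0, "z": -0.0704, "ax": 0, "ay": -0.184, "az": 0.0017}, {"x": 0.1245, "y": 0, "z": -0.0704, "ax": 0, "ay": -0.184, "az": 0.0017}, {"x": 0.1245, "y": 0, "z": -0.0704, "ax": 0, "ay": -0.184, "az": 0.0017}, {"x": 0.1245, "y": 0, "z": -0.0704, "ax": 0, "ay": -0.184, "az": 0.0017}, {"x": 0.1245, "y": 0, "z": -0.0704, "ax": 0, "ay": -0.184, "az": 0.0017}, {"x": 0.1245, "y": 0, "z": -0.0704, "ax": 0, "ay": -0.184, "az": 0.0017}]'

```text
time: 16.28
position: [504.6, 223.6, 261.5]
ee_rot: [-0.112, -0.494, 0.86, -0.066]
ft_force: [0.6, 0.5, -0.4]
opening: 85.4
```

send_rows --increments '[{"x": 0.0871, "y": 0, "z": 0.0104, "ax": 0, "ay": -0.2222, "az": 0}, {"x": 0.0871, "y": 0, "z": 0.0104, "ax": 0, "ay": -0.2222, "az": 0}, {"x": 0.0871, "y": 0, "z": 0.0104, "ax": 0, "ay": -0.2222, "az": 0}, {"x": 0.0871, "y": 0, "z": 0.0104, "ax": 0, "ay": -0.2222, "az": 0}, {"x": 0.0871, "y": 0, "z": 0.0104, "ax": 0, "ay": -0.2222, "az": 0}, {"x": 0.0871, "y": 0, "z": 0.0104, "ax": 0, "ay": -0.2222, "az": 0}, {"x": 0.0871, "y": 0, "z": 0.0104, "ax": 0, "ay": -0.2222, "az": 0}, {"x": 0.0871, "y": 0, "z": 0.0104, "ax": 0, "ay": -0.2222, "az": 0}]'

```text
time: 16.95
position: [469.9, 163.9, 268.9]
ee_rot: [0.187, -0.487, 0.847, 0.107]
ft_force: [-0.3, 0.4, 0.2]
opening: 85.5
```

Run:
```python
from st import *
now();H=59.8
rows([([435,102,150],ori(180+H,-45))]);rows([([442.9,117.3,117],ori(180+H,-45))])
```

```text
t 16.95 tcp [469.9 163.9 268.9] mod c [479.1 181.1 276.3] x [ 0.48   0.826 -0.297] z [0.15  0.257 0.955] j [ 0.6  -0.52 -0.3  -0.18 -1.39 -1.13] F [-0.3  0.4  0.2] op 85.5
[{"x": 0.143, "y": -0.0011, "z": 0.0977, "ax": -0.0003, "ay": -0.112, "az": 0.0001}]
[{"x": 0.0139, "y": 0.0011, "z": 0.0443}]
```

send_rows --increments '[{"x": 0.143, "y": -0.0011, "z": 0.0977, "ax": 0, "ay": -0.112, "az": 0}, {"x": 0.143, "y": -0.0011, "z": 0.0977, "ax": 0, "ay": -0.112, "az": 0}, {"x": 0.143, "y": -0.0011, "z": 0.0977, "ax": 0, "ay": -0.112, "az": 0}, {"x": 0.143, "y": -0.0011, "z": 0.0977, "ax": 0, "ay": -0.112, "az": 0}, {"x": 0.143, "y": -0.0011, "z": 0.0977, "ax": 0, "ay": -0.112, "az": 0}, {"x": 0.143, "y": -0.0011, "z": 0.0977, "ax": 0, "ay": -0.112, "az": 0}, {"x": 0.143, "y": -0.0011, "z": 0.0977, "ax": 0, "ay": -0.112, "az": 0}]'

```text
time: 17.53
position: [436.6, 103.8, 151.9]
ee_rot: [0.332, -0.462, 0.8, 0.191]
ft_force: [-0.2, -0.6, -0.1]
opening: 85.5
```

send_rows --increments '[{"x": 0.0139, "y": 0.0011, "z": 0.0443, "ax": 0, "ay": 0, "az": 0}, {"x": 0.0139, "y": 0.0011, "z": 0.0443, "ax": 0, "ay": 0, "az": 0}, {"x": 0.0139, "y": 0.0011, "z": 0.0443, "ax": 0, "ay": 0, "az": 0}, {"x": 0.0139, "y": 0.0011, "z": 0.0443, "ax": 0, "ay": 0, "az": 0}]'

```text
time: 17.87
position: [444.5, 119.8, 120.3]
ee_rot: [0.333, -0.463, 0.799, 0.191]
ft_force: [0.1, -0.2, 0.4]
opening: 85.5
```

Run:
```python
from st import *
from fit import white
now();T,n=white('pics/w11.png',80,rad=260)
p,r,s=meas();W=p+r.apply(T);W=W[abs(W[:,2]-np.median(W[:,2]))<4];print('top face z',np.median(W[:,2]),cv2.minAreaRect(W[:,:2].astype(np.float32)))
rows([(json.load(open('t2.json'))['T'],ori(239.8,-45))]);
```

```text
t 17.8667 tcp [444.5 119.8 120.3] mod c [451.7 133.8 133.9] x [0.497 0.866 0.053] z [-0.029 -0.045  0.999] j [ 0.22 -0.72 -0.67 -0.62 -1.11 -0.6 ] F [ 0.1 -0.2  0.4] op 85.5
805 tool-frame normal [-0.709 -0.003 -0.706] min [-49. -24.  48.] max [-25.  25.  73.] world normal [-0.001 -0.     1.   ] tilt 0.1
top face z 104.79770778203317 ((479.10504150390625, 179.28323364257812), (34.83060073852539, 49.013816833496094), 59.8661003112793)
[{"x": 0.006, "y": 0.0002, "z": 0.1379, "ax": 0.0001, "ay": 0.001, "az": 0.0019}]
```

send_rows --increments '[{"x": 0.001, "y": 0, "z": 0.035, "ax": 0, "ay": 0.001, "az": 0.0019}, {"x": 0.003, "y": 0, "z": 0.07, "ax": 0, "ay": 0.001, "az": 0.0019}, {"x": 0.005, "y": 0, "z": 0.1, "ax": 0, "ay": 0.001, "az": 0.0019}, {"x": 0.006, "y": 0, "z": 0.125, "ax": 0, "ay": 0.001, "az": 0.0019}, {"x": 0.006, "y": 0, "z": 0.1379, "ax": 0, "ay": 0.001, "az": 0.0019}, {"x": 0.006, "y": 0, "z": 0.1379, "ax": 0, "ay": 0.001, "az": 0.0019}, {"x": 0.006, "y": 0, "z": 0.1379, "ax": 0, "ay": 0.001, "az": 0.0019}]'

```text
time: 18.5
position: [482.3, 183.4, 38.6]
ee_rot: [0.332, -0.459, 0.801, 0.191]
ft_force: [0.9, -0.4, 1.0]
opening: 85.3
```

send_rows --increments '[{"x": 0, "y": 0, "z": 0, "ax": 0, "ay": 0, "az": 0}, {"x": 0, "y": 0, "z": 0, "ax": 0, "ay": 0, "az": 0}, {"x": 0, "y": 0, "z": 0, "ax": 0, "ay": 0, "az": 0}, {"x": 0, "y": 0, "z": 0, "ax": 0, "ay": 0, "az": 0}, {"x": 0, "y": 0, "z": 0, "ax": 0, "ay": 0, "az": 0}, {"x": 0, "y": 0, "z": 0, "ax": 0, "ay": 0, "az": 0}, {"x": 0, "y": 0, "z": 0, "ax": 0, "ay": 0, "az": 0}, {"x": 0, "y": 0, "z": 0, "ax": 0, "ay": 0, "az": 0}]' --grip 0 --newtons 90

```text
time: 19.17
position: [482.5, 183.1, 39.2]
ee_rot: [0.333, -0.459, 0.801, 0.191]
ft_force: [-5.1, -3.4, 6.4]
opening: 48.7
```

Run:
```python
from st import *
p,r,s=meas()
saveG(np.array([479.1,179.4,54]),mod(59.8,90),p,r,'G2.json');now('G2.json');print(json.load(open('G2.json')))
rows([tool((479,179,90),59.8,90,'G2.json'),tool((479,179,140),59.8,92,'G2.json'),tool((479,179,170),59.8,98,'G2.json')],save=False)
```

```text
t 19.1667 tcp [482.5 183.1  39.2] mod c [479.1 179.4  54. ] x [ 0.  0. -1.] z [0.503 0.864 0.   ] j [ 0.37 -0.51 -0.7  -0.64 -0.82 -0.6 ] F [-5.1 -3.4  6.4] op 48.7
{'p': [14.82713478986442, -1.0821016309970133, 4.9205353861495125], 'q': [0.001498004817555409, 0.381841984364514, 0.0005057770390767823, 0.9242262705353724]}
[{"x": -0.0315, "y": -0.0002, "z": -0.0321}, {"x": -0.0752, "y": -0.0002, "z": -0.0765, "ay": 0.0111}, {"x": -0.1, "y": -0.0002, "z": -0.1041, "ax": 0.0001, "ay": 0.0444, "az": -0.0001}]
```

send_rows --increments '[{"x": -0.012, "y": 0, "z": -0.012, "ax": 0, "ay": 0, "az": 0}, {"x": -0.0315, "y": 0, "z": -0.0321, "ax": 0, "ay": 0, "az": 0}, {"x": -0.053, "y": 0, "z": -0.054, "ax": 0, "ay": 0, "az": 0}, {"x": -0.0752, "y": 0, "z": -0.0765, "ax": 0, "ay": 0.0111, "az": 0}, {"x": -0.09, "y": 0, "z": -0.093, "ax": 0, "ay": 0.028, "az": 0}, {"x": -0.1, "y": 0, "z": -0.1041, "ax": 0, "ay": 0.0444, "az": 0}, {"x": -0.1, "y": 0, "z": -0.1041, "ax": 0, "ay": 0.0444, "az": 0}, {"x": -0.1, "y": 0, "z": -0.1041, "ax": 0, "ay": 0.0444, "az": 0}]'

```text
time: 19.83
position: [480.1, 181.8, 152.0]
ee_rot: [0.275, -0.472, 0.823, 0.159]
ft_force: [-0.6, -0.0, -5.4]
opening: 48.7
```

Run:
```python
from st import *
now('G2.json')
for th in (115,132,148): rows([tool((485,180,170),59.8,th,'G2.json')],save=False)
```

```text
t 19.8333 tcp [480.1 181.8 152. ] mod c [477.8 179.9 167.4] x [-0.074 -0.12  -0.99 ] z [ 0.496  0.857 -0.141] j [ 0.51 -0.6  -0.57 -0.36 -1.05 -0.95] F [-0.6 -0.  -5.4] op 48.7
[{"x": -0.001, "y": -0.0078, "z": -0.0031, "ax": 0.0015, "ay": 0.094, "az": -0.0003}]
[{"x": 0.0026, "y": -0.0078, "z": -0.0077, "ax": 0.0017, "ay": 0.1884, "az": -0.0003}]
[{"x": 0.0046, "y": -0.0078, "z": -0.0128, "ax": 0.0018, "ay": 0.2773, "az": -0.0003}]
```

send_rows --increments '[{"x": 0, "y": -0.002, "z": -0.001, "ax": 0, "ay": 0.03, "az": 0}, {"x": -0.001, "y": -0.004, "z": -0.002, "ax": 0.001, "ay": 0.062, "az": 0}, {"x": -0.001, "y": -0.0078, "z": -0.0031, "ax": 0.0015, "ay": 0.094, "az": 0}, {"x": 0.0002, "y": -0.0078, "z": -0.0046, "ax": 0.0015, "ay": 0.126, "az": 0}, {"x": 0.0014, "y": -0.0078, "z": -0.0061, "ax": 0.0016, "ay": 0.157, "az": 0}, {"x": 0.0026, "y": -0.0078, "z": -0.0077, "ax": 0.0017, "ay": 0.1884, "az": 0}, {"x": 0.0036, "y": -0.0078, "z": -0.0102, "ax": 0.0018, "ay": 0.225, "az": 0}, {"x": 0.0046, "y": -0.0078, "z": -0.0128, "ax": 0.0018, "ay": 0.26, "az": 0}]'

```text
time: 20.5
position: [480.8, 169.8, 157.2]
ee_rot: [-0.076, -0.495, 0.865, -0.044]
ft_force: [-0.8, -0.2, -3.2]
opening: 48.4
```

Run:
```python
from st import *
now('G2.json')
for th in (163,180): rows([tool((500,183,120),59.8,th,'G2.json')],save=False)
```

```text
t 20.5 tcp [480.8 169.8 157.2] mod c [484.6 178.4 169.7] x [-0.416 -0.708 -0.571] z [ 0.287  0.493 -0.821] j [ 0.77 -0.07 -0.18  0.05 -1.62 -1.3 ] F [-0.8 -0.2 -3.2] op 48.4
[{"x": -0.0204, "y": -0.0137, "z": 0.055, "ax": 0.0011, "ay": 0.099, "az": -0.0009}]
[{"x": -0.0169, "y": -0.0138, "z": 0.0504, "ax": 0.0014, "ay": 0.1934, "az": -0.001}]
```

send_rows --increments '[{"x": -0.005, "y": -0.003, "z": 0.014, "ax": 0, "ay": 0.03, "az": 0}, {"x": -0.012, "y": -0.008, "z": 0.033, "ax": 0, "ay": 0.065, "az": 0}, {"x": -0.0204, "y": -0.0137, "z": 0.055, "ax": 0.0011, "ay": 0.099, "az": -0.0009}, {"x": -0.019, "y": -0.0137, "z": 0.053, "ax": 0.0012, "ay": 0.134, "az": -0.001}, {"x": -0.0178, "y": -0.0138, "z": 0.0515, "ax": 0.0013, "ay": 0.167, "az": -0.001}, {"x": -0.0169, "y": -0.0138, "z": 0.0504, "ax": 0.0014, "ay": 0.1934, "az": -0.001}, {"x": -0.0169, "y": -0.0138, "z": 0.0504, "ax": 0.0014, "ay": 0.1934, "az": -0.001}, {"x": -0.0169, "y": -0.0138, "z": 0.0504, "ax": 0.0014, "ay": 0.1934, "az": -0.001}]'

```text
time: 21.17
position: [493.7, 169.7, 112.8]
ee_rot: [-0.33, -0.461, 0.802, -0.19]
ft_force: [1.0, -0.5, -3.1]
opening: 48.7
```

Run:
```python
from st import *
from fit import white
now('G2.json');T,n=white('pics/w12.png',60,rad=140,thr=150)
p,r,s=meas();W=p+r.apply(T);print(W.min(0),W.max(0),np.median(W[:,2]))
im,d=__import__('rig').arm.snapshot('side');cv2.imwrite('pics/s12.png',cv2.resize(im[60:260,150:350,::-1],(500,500)))
w=cv2.imread('pics/w12.png');cv2.imwrite('pics/m12.png',np.hstack([cv2.resize(w[100:384,100:400],(300,284)),cv2.resize(cv2.imread('pics/s12.png'),(284,284))]))
```

```text
t 21.1667 tcp [493.7 169.7 112.8] mod c [500.2 183.  117.8] x [-0.504 -0.864 -0.003] z [-0.     0.003 -1.   ] j [ 0.82  0.44  0.09  0.17 -1.99 -1.35] F [ 1.  -0.5 -3.1] op 48.7
13721 tool-frame normal [ 0.705  0.001 -0.709] min [-14. -24. -45.] max [39. 24. 10.] world normal [-0.003 -0.     1.   ] tilt 0.2
[456.77101066 128.54789539 133.66821781] [525.36895933 215.22566139 138.50766772] 136.1783322647756
```

View pics/m12.png

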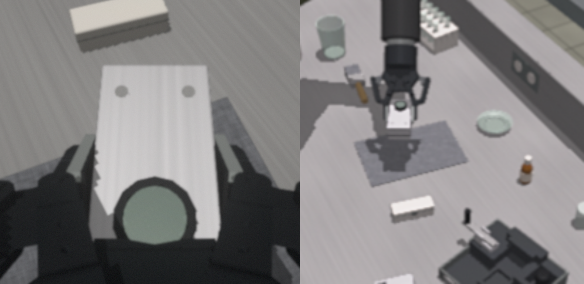

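The lens faces up (lens at (155,215) in the left half), level to 0.2°, and the module is over the mat. The lens face is at z 136 mm. I lower it.

Run:
```python
from st import *
p,r,s=meas();setcmd(p,r)
rows([(p+np.array([12*f,7*f,-88*f]),mod(59.8,180)*R.from_quat(json.load(open('G2.json'))['q'])) for f in(.15,.4,.7,.9,1)],save=False)
u=r.inv().apply([0,0,-1])/800;print('per mm down',u.round(5))
```

```text
[{"x": -0.0132, "y": -0.0012, "z": 0.0102, "ax": -0.0002, "ay": 0.0026, "az": -0.0005}, {"x": -0.0351, "y": -0.0032, "z": 0.0272, "ax": -0.0002, "ay": 0.0026, "az": -0.0005}, {"x": -0.0615, "y": -0.0056, "z": 0.0476, "ax": -0.0002, "ay": 0.0026, "az": -0.0005}, {"x": -0.079, "y": -0.0072, "z": 0.0612, "ax": -0.0002, "ay": 0.0026, "az": -0.0005}, {"x": -0.0878, "y": -0.008, "z": 0.068, "ax": -0.0002, "ay": 0.0026, "az": -0.0005}]
per mm down [-8.8e-04  1.0e-05  8.9e-04]
```

send_rows --increments '[{"x": -0.0132, "y": -0.0012, "z": 0.0102, "ax": 0, "ay": 0, "az": 0}, {"x": -0.0351, "y": -0.0032, "z": 0.0272, "ax": 0, "ay": 0, "az": 0}, {"x": -0.0615, "y": -0.0056, "z": 0.0476, "ax": 0, "ay": 0, "az": 0}, {"x": -0.079, "y": -0.0072, "z": 0.0612, "ax": 0, "ay": 0, "az": 0}, {"x": -0.0878, "y": -0.008, "z": 0.068, "ax": 0, "ay": 0, "az": 0}, {"x": -0.0878, "y": -0.008, "z": 0.068, "ax": 0, "ay": 0, "az": 0}, {"x": -0.0878, "y": -0.008, "z": 0.068, "ax": 0, "ay": 0, "az": 0}, {"x": -0.0878, "y": -0.008, "z": 0.068, "ax": 0, "ay": 0, "az": 0}]'

```text
time: 21.93
position: [507.2, 177.2, 30.5]
ee_rot: [-0.326, -0.46, 0.803, -0.192]
ft_force: [-0.4, 0.6, -3.2]
opening: 48.6
```

Run:
```python
from st import *
from fit import white
now('G2.json');T,n=white('pics/w13.png',20,rad=140,thr=150)
p,r,s=meas();W=p+r.apply(T);print('lens face z',np.median(W[:,2]))
```

```text
t 21.9333 tcp [507.2 177.2  30.5] mod c [513.7 190.6  35.5] x [-0.503 -0.864 -0.008] z [ 0.008  0.005 -1.   ] j [ 0.82  0.54  0.07  0.17 -1.86 -1.37] F [-0.4  0.6 -3.2] op 48.6
13928 tool-frame normal [ 0.705  0.001 -0.709] min [-14. -25. -45.] max [40. 24. 11.] world normal [-0.011 -0.002  1.   ] tilt 0.6
lens face z 51.8442010341019
```

send_rows --increments '[{"x": -0.0025, "y": 0, "z": 0.0025, "ax": 0, "ay": 0.0025, "az": 0}, {"x": -0.005, "y": 0, "z": 0.005, "ax": 0, "ay": 0.0025, "az": 0}, {"x": -0.0075, "y": 0, "z": 0.0075, "ax": 0, "ay": 0.0025, "az": 0}, {"x": -0.009, "y": 0, "z": 0.009, "ax": 0, "ay": 0.0025, "az": 0}, {"x": -0.009, "y": 0, "z": 0.009, "ax": 0, "ay": 0.0025, "az": 0}, {"x": -0.009, "y": 0, "z": 0.009, "ax": 0, "ay": 0.0025, "az": 0}]'

```text
time: 22.48
position: [506.5, 176.9, 19.1]
ee_rot: [-0.331, -0.46, 0.801, -0.193]
ft_force: [-1.6, -0.3, -1.3]
opening: 48.4
```

send_rows --increments '[{"x": -0.0009, "y": 0, "z": 0.0009, "ax": 0, "ay": 0, "az": 0}, {"x": -0.0014, "y": 0, "z": 0.0014, "ax": 0, "ay": 0, "az": 0}, {"x": -0.0014, "y": 0, "z": 0.0014, "ax": 0, "ay": 0, "az": 0}]'

```text
time: 22.73
position: [506.5, 176.9, 19.0]
ee_rot: [-0.331, -0.46, 0.801, -0.194]
ft_force: [-5.2, -0.2, 6.9]
opening: 49.0
```

send_rows --increments '[{"x": 0, "y": 0, "z": 0, "ax": 0, "ay": 0, "az": 0}, {"x": 0, "y": 0, "z": 0, "ax": 0, "ay": 0, "az": 0}, {"x": 0, "y": 0, "z": 0, "ax": 0, "ay": 0, "az": 0}, {"x": 0, "y": 0, "z": 0, "ax": 0, "ay": 0, "az": 0}, {"x": 0, "y": 0, "z": 0, "ax": 0, "ay": 0, "az": 0}, {"x": 0, "y": 0, "z": 0, "ax": 0, "ay": 0, "az": 0}]' --grip 1

```text
time: 23.23
position: [506.7, 176.8, 17.1]
ee_rot: [-0.33, -0.46, 0.801, -0.193]
ft_force: [0.4, 0.2, -0.7]
opening: 85.7
```

send_rows --increments '[{"x": 0, "y": 0, "z": -0.02, "ax": 0, "ay": 0, "az": 0}, {"x": 0, "y": 0, "z": -0.05, "ax": 0, "ay": 0, "az": 0}, {"x": 0, "y": 0, "z": -0.09, "ax": 0, "ay": 0, "az": 0}, {"x": 0, "y": 0, "z": -0.13, "ax": 0, "ay": 0, "az": 0}, {"x": 0, "y": 0, "z": -0.16, "ax": 0, "ay": 0, "az": 0}, {"x": 0, "y": 0, "z": -0.16, "ax": 0, "ay": 0, "az": 0}, {"x": 0, "y": 0, "z": -0.16, "ax": 0, "ay": 0, "az": 0}, {"x": 0, "y": 0, "z": -0.16, "ax": 0, "ay": 0, "az": 0}]'

```text
time: 23.9
position: [551.2, 255.2, 106.6]
ee_rot: [-0.331, -0.46, 0.801, -0.193]
ft_force: [0.4, -0.1, 0.3]
opening: 85.4
```

Run:
```python
from st import *
from fit import white
now('G2.json');T,n=white('pics/w14.png',28,rad=290,thr=150)
p,r,s=meas();W=p+r.apply(T);W=W[abs(W[:,2]-np.median(W[:,2]))<3];q=cv2.minAreaRect(W[:,:2].astype(np.float32));print('lens face z',np.median(W[:,2]),q)
print('box in mat frame',(R.from_euler('z',8.5,degrees=True).apply(np.c_[cv2.boxPoints(q)-[524,186],np.zeros(4)])).round())
```

```text
t 23.9 tcp [551.2 255.2 106.6] mod c [557.8 268.6 111.5] x [-0.503 -0.864  0.004] z [ 0.    -0.004 -1.   ] j [ 0.85  0.69  0.44  0.16 -2.08 -1.35] F [ 0.4 -0.1  0.3] op 85.4
5907 tool-frame normal [ 0.739 -0.029 -0.674] min [-29. -73.  65.] max [144.  23. 253.] world normal [-0.002 -0.05   0.999] tilt 2.9
lens face z 40.14883319860209 ((514.2037963867188, 189.31192016601562), (98.2105484008789, 48.23630905151367), 59.809574127197266)
box in mat frame [[-51. -35.   0.]
 [ -6. -53.   0.]
 [ 30.  39.   0.]
 [-14.  56.   0.]]
```

View pics/w14.png

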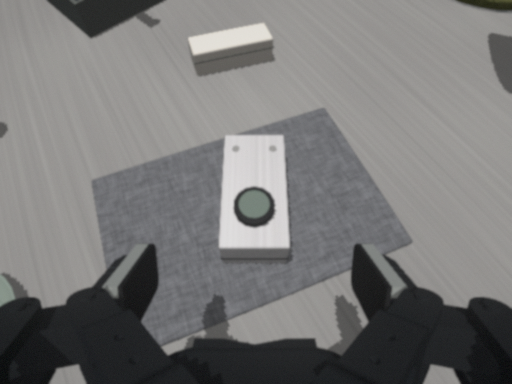

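The module lies flat on the mat with the lens up at (254,206). Its face is at z 40.1 mm, all four corners are within the mat, and the gripper is clear. I hand it in.

```bash
python3 -c "
from rig import arm
print(arm.sign_off())"
```

```text
the job is handed in; nothing more can be done
None
```

The camera module is on the grey mat, lying on its back with the lens up, released with the gripper drawn clear. I handed it in at about 24 s of the 72 s; no verdict is reported.

**What I did:**
- I slid the lock bar back about 61 mm by its knob.
- I raised the module's free end to about 9° while the other end was still under the lip, then to about 21°, and drew it out.
- I stood it on end on the mat, regrasped it from the other side, turned it over and lowered it until it touched.

**Last checks:**
- The lens face is at 40.1 mm, as expected for the module on its back. That puts the lens tip at about 48 mm; I did not measure the tip itself.
- All four corners are well inside the mat.
- The dropper, dish, can, counter, brush and eyepiece were not measured again at the end, but nothing I did went near them.

**One disagreement:** the last automatic plane fit read 2.9° of tilt. I put that down to it also picking up the slide box, because the same fit read 0.6° or less just before the set-down.

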